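# Lock out the engraver, rack the cut panels, put it back in service

### The job

Unload the engraver safely: first press the red mushroom stop button fully down so it latches, then throw the isolator lever to off (away from the robot), and only then take every brown panel from the sloping jig and stand it upright on its lower edge in the rack, one to a slot, centred and fully down. When all panels are racked, throw the isolator back on, and after that turn the mushroom head clockwise all the way so the stop button comes up again. Also stand both steel hold-down weights in the grey tray at any point of the job, and leave the knife, bottle and can where they are.

Things in the scene. Friction and masses are not known exactly. Their poses are not given: they have to be found in the camera images.
- jig: Fixed sloping plywood jig, base 270 (x) x 75 (y) x 12 mm high; origin under the centre of its base. Four notches along its x at -90, -30, +30, +90 mm; in each a slat (6 mm thick, 70 mm wide, reaching 44 mm up along the panel) carries a leaning panel and a 12 mm high lip stops its foot. Any notch may be empty.
- rack: Fixed upright rack, a timber block 213 (x) x 85 (y) x 42 mm high with four slots cut across it (each runs along its y, is 13 mm wide and 30 mm deep, 50 mm apart along its x); origin under the centre of its base. Empty at the start.
- slot0 (a point): Centre of the floor of rack slot 0, 12 mm above the bench (slot mouth 30 mm higher); same axes as the rack.
- slot1 (a point): Centre of the floor of rack slot 1, 12 mm above the bench (slot mouth 30 mm higher); same axes as the rack.
- slot2 (a point): Centre of the floor of rack slot 2, 12 mm above the bench (slot mouth 30 mm higher); same axes as the rack.
- slot3 (a point): Centre of the floor of rack slot 3, 12 mm above the bench (slot mouth 30 mm higher); same axes as the rack.
- panel0: Acrylic panel masked with brown paper, 8 mm thick (its x) x 90 mm wide (its y) x 80 mm tall (its z), 70 g; a blue slot mark on each face and a grey dot near the top edge. Origin at the centre of its lower edge face, z towards its upper edge. Starts leaning in the jig, about 24 degrees off upright, top edge towards the robot. May be absent.
- panel1: Acrylic panel masked with brown paper, 8 mm thick (its x) x 90 mm wide (its y) x 80 mm tall (its z), 70 g; a blue slot mark on each face and a grey dot near the top edge. Origin at the centre of its lower edge face, z towards its upper edge. Starts leaning in the jig, about 24 degrees off upright, top edge towards the robot. May be absent.
- panel2: Acrylic panel masked with brown paper, 8 mm thick (its x) x 90 mm wide (its y) x 80 mm tall (its z), 70 g; a blue slot mark on each face and a grey dot near the top edge. Origin at the centre of its lower edge face, z towards its upper edge. Starts leaning in the jig, about 24 degrees off upright, top edge towards the robot. May be absent.
- panel3: Acrylic panel masked with brown paper, 8 mm thick (its x) x 90 mm wide (its y) x 80 mm tall (its z), 70 g; a blue slot mark on each face and a grey dot near the top edge. Origin at the centre of its lower edge face, z towards its upper edge. Starts leaning in the jig, about 24 degrees off upright, top edge towards the robot. May be absent.
- stop_station: Fixed grey box 80 x 80 x 50 mm high with a yellow ring (52 mm wide, 5 mm high) and the red mushroom stop button on top; origin under its centre.
- stop_top (a point): Centre of the top face of the mushroom head: 40 mm diameter, 15 mm high, top 86 mm above the bench when up and 80 mm when down; 16 mm of free gap between ring and head when up, 10 mm when down. Moves with it.
- stop_plunger (a joint): How far the mushroom button is pressed, in m: 0 = up (released), 0.006 = fully down. About 6 N presses it; it latches down by itself.
- stop_head (a joint): Turn of the mushroom head in rad, clockwise seen from above, 0 to about 1.1. Turning it fully lifts the latched button 6 mm on a ramp as it turns (let the hand rise with it); a weak spring turns it back to 0 when let go.
- isolator_pivot (a point): Pivot of the isolator lever, at the centre of the top of its fixed grey box (90 (x) x 70 (y) x 50 mm high), 50 mm above the bench; axes are the box's. The lever swings in the box's x-z plane.
- isolator_tip (a point): Centre of the black ball (26 mm diameter) at the end of the isolator lever, 65 mm from the pivot. Moves with it.
- isolator (a joint): Isolator lever angle in rad: 0 = ON, leaning 0.6 rad from upright to the box's -x (robot) side; 1.2 = OFF, leaning 0.6 rad to the +x (far) side. It goes over centre at 0.6 and falls to whichever end it is nearer.
- tray: Fixed open grey tray 110 (x) x 170 (y) mm, walls 18 mm high and 4 mm thick, floor about 4 mm thick; origin under its centre.
- weight0: Loose steel hold-down weight, an upright cylinder 44 mm diameter, 40 mm high, 0.45 kg; origin at the centre of its underside.
- weight1: Loose steel hold-down weight, an upright cylinder 44 mm diameter, 40 mm high, 0.45 kg; origin at the centre of its underside.
- knife: Bystander: loose grey utility knife lying flat, 120 x 18 x 12 mm, with a blade 24 mm past its +x end; origin at the centre of its underside.
- cleaner: Bystander: loose black bottle, 56 mm wide, 150 mm tall; origin at the centre of its underside.
- drink_can: Bystander: loose drink can, 60 mm wide, 100 mm tall; origin at the centre of its underside.

How it is judged:
By the outcome, as a careful person would: the job done as asked, in the order asked, and still so for the second after the job is handed in, with the robot touching nothing.
Of panel0, panel1, panel2, panel3 only 2 to 4 are there at a start; the rules pass over those that are not, and their reading is None.
At some moment in a run one of weight0, weight1 may be knocked a few centimetres aside while the robot is not near it.
It also fails if it takes over 210 s, if anything falls off the work surface, if the arm or the gripper's body presses on something with over 40 N, if the wrist force passes 120 N, or if a joint passes its speed limit or range.

### The arm

A 6-joint arm with a two-finger parallel gripper is mounted at the origin on the work surface. World frame = base frame: x ahead of the robot, y to its left, z up, the work surface at z = 0. Lengths are in mm, angles in rad, forces in N, time in s.
With the tool pointing down it reaches from about 275 to 750 mm from the base axis. Payload 10.2 kg.
Tool frame: the origin (TCP) lies midway between the tips of the shut fingers; the grasp point (between the pads) lies 19 mm behind it (ctrl.hold_point_z is the distance from the TCP to the grasp point, in mm); z points along the fingers, y is the direction in which the jaws open and shut (so a half turn about z gives the same grasp; the last joint's range is limited). The gripper opens to 85 mm and grips with 20 to 120 N. Pads are 22 mm wide; open, the fingers measure 114 mm over their backs; the gripper's body (76 mm by 85 mm) begins 54 mm behind the grasp point. The pads swing forward as they close: fully open they stand 13 mm farther back than shut.
Start: joints at [1.028, 0.313, 1.498, -0, 1.331, -0.223], TCP at [165.061, 498.384, 231.294] pointing down, gripper open.
Joint ranges: [-2.94, 2.94], [-0.97, 2.17], [0.19, 2.56], [-1.23, 4.37], [0.02, 3.11], [-2.88, 2.88]. Speed limits (rad/s): [2.39, 2.39, 3.01, 3.14, 3.14, 3.14].

### API

Orientations are given as a unit quaternion [w, x, y, z].
In Python, from rig import ctrl, capture, get_calibration, ticket, search_frame, outline_of gives the robot as it stands. The module is installed in compiled form; this text tells all that it offers.
- The arm moves only by the tool servo_tool, never from a script. Its argument "motion" is a list of rows, each an object with "dr": the turn, a rotation vector about the tool's x, y, z in units of 10 degrees (1.0 is 10 degrees), a list of three; "delta_pos": the shift along the tool's x, y, z in units of 50 mm (1.0 is 50 mm), a list of three; "hand": the opening, from 0 (shut) to 1 (fully open). In form: [{"dr": [ax, ay, az], "delta_pos": [x, y, z], "hand": hand}, ...]. A call has 1 to 20 rows; each row shifts and turns the pose as measured when the row begins, along the tool's axes as they then stand; what a row does not reach is not made up. A row lasts 1/8 s, in which the tool goes at most 62.5 mm and 10.7 degrees, less where a joint would pass 70% of its speed; a pose out of reach is approached as far as the arm can. A call is refused whole if a number of a shift passes 1 or a number of a turn 1, either way. A call with a gripper value outside its range is refused whole. The fingers move at their own pace and stop on an object; "squeeze" is the grip in N (left out, the last holds). Time passes only in rows, so rows that do not move let the fingers close. It gives the time, the measured TCP pose, the force and the opening at its end, in the units of the state.
- ctrl.sense(): the state, without advancing time (a new reading comes with each control period).
- capture(name): name is "side" or "top" or "wrist"; returns (picture, depth): 480x640x3 uint8, red, green, blue; 480x640 float32, mm along the optical axis (not along the pixel's ray), 0 where there is no reading.
- get_calibration(name): a dict with "camera_matrix" (3x3 intrinsics, pixels), "T" (4x4, takes a point from camera to world coordinates). Camera axes: x right, y down, z forward; pixel columns grow to the right and rows downward; lengths in mm; the calibration is good to about 2 mm. A picture is of the moment at which its call begins: read the wrist's pose just before it. get_calibration takes no time and is no camera call; for the wrist camera it gives the pose at the moment of the call.
- ticket.finish_job(): hands the job in, once; it reports no verdict.
Trained networks look in the newest picture that a camera, given by its name, has taken for a name from the list of things; names that differ only in an ending like _2 or _b are one class to them, and where a whole thing is asked for, a point or a joint stands for the part that bears it (a point fixed in the world has none). Each returns a list of dicts, best first, with "score" (0 to 1); they miss things now and then, are a little off and sometimes report something else, mostly with a low value. They report only what shows in the picture. A call takes as long as a camera call.
- search_frame(camera, label): "bbox" ([left, top, right, bottom] in pixels, round what is visible of it).
- outline_of(camera, label): "pixels" (480x640 bool, what is visible of it) and "bbox" ([left, top, right, bottom] in pixels, round what is visible of it).
The state is a dict: "time_s": time; "joints": joint angles; "dq": joint speeds; "tau": joint torques, N m; "eef_pos": TCP position; "ee_rot": TCP orientation; "force": force on the tool from outside, world axes, zero at the start; "wrist_torque": the same for the moment, N m; "grip_width": opening from 0.0 (shut) to 1.0 (fully open).
Only numpy, scipy, OpenCV 4.12 (cv2) and the standard library are available. Lean on these libraries where they do the work, as an engineer would, in place of code of your own. Each camera call takes 0.05 s, during which the arm holds its last target.

## Working session

There is one attempt and no reset: what is moved stays moved. The work goes in short steps, Python scripts to look and compute and a tool call to move; the robot and the scene stay as the last step left them, time stands still between calls to the robot, and variables do not carry over. Pictures are saved under pics/ and viewed, and the job is handed in when it is done.

Besides the shell and the picture viewer there is one more tool, called after "Call:" as name(argument=value, ...) on one line, values as JSON. servo_tool: Moves the arm, as the interface text tells. Its arguments: {"type":"object","properties":{"motion":{"type":"array"},"squeeze":{"type":"number"}},"required":["motion"]}

```bash
mkdir -p pics; ls -la; cat > h.py <<'E'
import numpy as np, cv2
from rig import ctrl, capture, get_calibration, ticket, search_frame, outline_of
from scipy.spatial.transform import Rotation as R
def save(n,img): cv2.imwrite('pics/%s.png'%n, cv2.cvtColor(img,cv2.COLOR_RGB2BGR))
def cloud(d,cal):
    K=np.array(cal['camera_matrix']);T=np.array(cal['T'])
    v,u=np.mgrid[0:480,0:640]
    P=np.stack([(u-K[0,2])/K[0,0]*d,(v-K[1,2])/K[1,1]*d,d],-1)
    W=P@T[:3,:3].T+T[:3,3]
    W[d<=0]=np.nan
    return W
def rot():
    q=ctrl.sense()['ee_rot']; return R.from_quat([q[1],q[2],q[3],q[0]])
E
python3 - <<'E'
from h import *
s=ctrl.sense();print(s)
for n in ['side','top','wrist']:
    cal=get_calibration(n);im,d=capture(n);save(n+'0',im);np.savez('d_%s0.npz'%n,im=im,d=d,T=cal['T'],K=cal['camera_matrix'])
    print(n,np.array(cal['T']).round(2).tolist(),np.array(cal['camera_matrix']).round(1).tolist())
print(ctrl.hold_point_z)
E
```

```text
total 12
drwxr-xr-x  3 agent agent 4096 Dec  7 16:48 .
drwxr-xr-x 23 root  root  4096 Dec  7 16:48 ..
drwxr-xr-x  2 agent agent 4096 Dec  7 16:48 pics
{'time_s': 0.0, 'joints': array([ 1.02758499e+00,  3.13471822e-01,  1.49845579e+00,  2.90893804e-05,
        1.33099537e+00, -2.23395214e-01]), 'dq': array([-6.37299807e-04, -1.32885413e-03,  1.64135975e-03,  9.22459159e-04,
       -1.04258688e-03,  6.66114837e-05]), 'tau': array([ 3.81892633e-04, -4.12261927e+01, -2.59741634e+01, -1.31702263e-04,
        4.19246338e-03,  1.58667660e-05]), 'eef_pos': array([164.91977144, 498.14940318, 230.71686802]), 'ee_rot': array([-2.61864011e-04,  1.59230825e-01,  9.87241157e-01, -6.11614948e-04]), 'force': array([ 0.71039634,  0.23538168, -1.14426357]), 'wrist_torque': array([ 0.03898753, -0.02195982, -0.0271098 ]), 'grip_width': 0.9966043715956107}
side [[0.94, -0.16, 0.31, 298.47], [-0.35, -0.44, 0.83, -746.76], [0.0, -0.88, -0.47, 534.75], [0.0, 0.0, 0.0, 1.0]] [[435.4, 0.0, 328.9], [0.0, 435.4, 238.1], [0.0, 0.0, 1.0]]
top [[0.1, -0.97, 0.21, 369.89], [-0.99, -0.1, 0.02, -14.52], [-0.0, -0.22, -0.98, 1126.08], [0.0, 0.0, 0.0, 1.0]] [[578.0, 0.0, 316.8], [0.0, 578.0, 251.5], [0.0, 0.0, 1.0]]
wrist [[0.31, 0.9, 0.3, 87.82], [0.95, -0.3, -0.1, 523.91], [-0.0, 0.31, -0.95, 373.2], [0.0, 0.0, 0.0, 1.0]] [[428.5, 0.0, 324.9], [0.0, 428.5, 236.1], [0.0, 0.0, 1.0]]
18.700000000000003
```

View pics/top0.png

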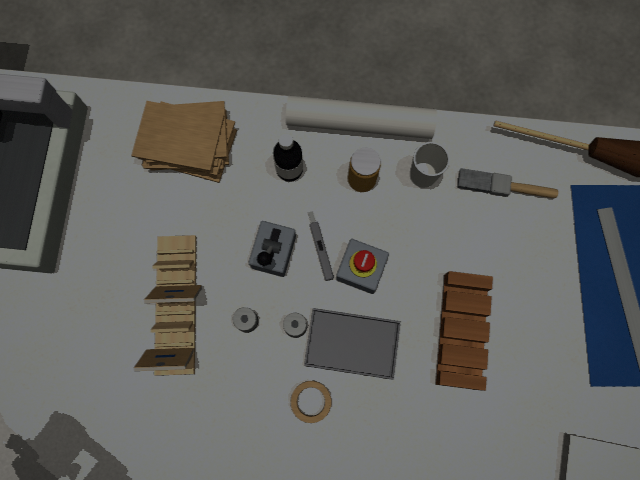

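View pics/side0.png

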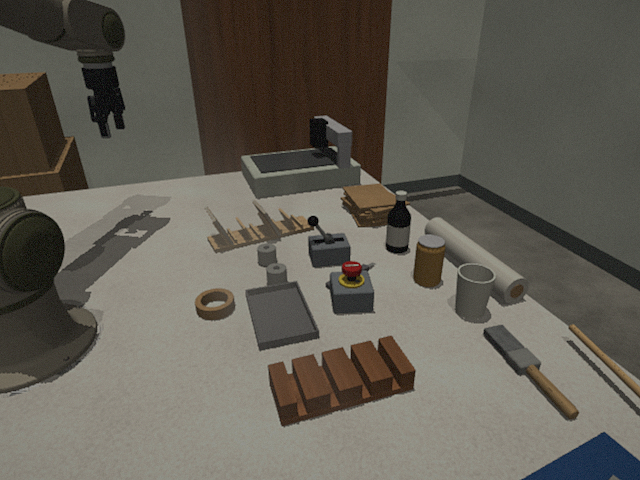

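View pics/wrist0.png

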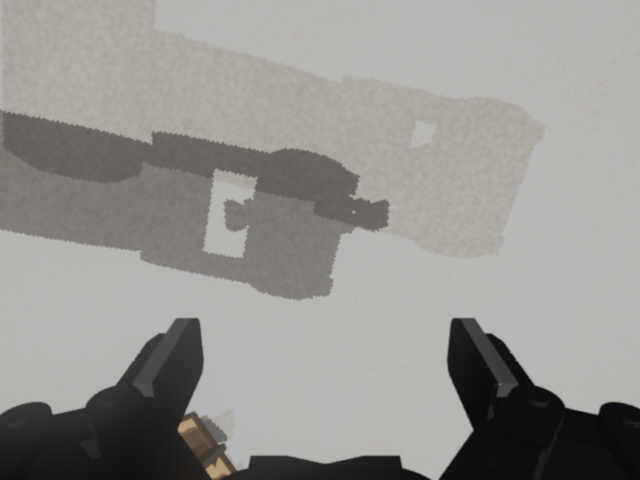

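The top view shows two panels in the jig at (173,293) and (165,358), the isolator at (272,247), the stop at (363,263), weights at (245,319) and (295,324), the tray at (352,343) and the rack at (465,330). Next I'll measure each one.

```bash
python3 - <<'E'
from h import *
im,d=capture('top');cal=get_calibration('top');W=cloud(d,cal)
np.save('W_top.npy',W)
for l in ['jig','rack','panel0','stop_station','stop_top','isolator_pivot','isolator_tip','tray','weight0','knife','cleaner','drink_can']:
    for o in outline_of('top',l)[:4]:
        if o['score']<0.3: continue
        m=o['pixels'];P=W[m];P=P[~np.isnan(P[:,0])]
        (c,sz,a)=cv2.minAreaRect(P[:,:2].astype(np.float32))
        zt=np.percentile(P[:,2],97);Q=P[P[:,2]>zt-6];(c2,sz2,a2)=cv2.minAreaRect(Q[:,:2].astype(np.float32))
        print(l,round(o['score'],2),o['bbox'],'n',len(P),'z',np.percentile(P[:,2],[3,50,97]).round(0),'rect',np.round(c),np.round(sz),round(a,1),'| top',np.round(c2,1),np.round(sz2),round(a2,1), Q[:,:2].mean(0).round(1))
E
```

```text
jig 0.71 [147.8, 234.0, 193.9, 374.9] n 4142 z [10. 16. 53.] rect [485. 276.] [271.  79.] 7.5 | top [456.9 270.5] [200.  73.] 8.8 [482.8 272.6]
rack 0.56 [435.2, 268.6, 492.7, 391.2] n 5742 z [ 5. 43. 47.] rect [ 493. -287.] [102. 227.] 88.9 | top [ 488.3 -280.5] [ 86. 213.] 88.4 [ 485.3 -280.3]
panel0 0.74 [134.6, 350.1, 191.4, 371.3] n 1102 z [21. 65. 91.] rect [377. 279.] [ 43. 116.] 8.0 | top [362.8 265.4] [11. 90.] 8.0 [361.9 265.7]
panel0 0.57 [145.4, 284.3, 205.8, 305.6] n 861 z [16. 66. 91.] rect [498. 281.] [ 44. 115.] 6.1 | top [483.2 266.6] [11. 90.] 8.4 [482.4 266.1]
stop_station 0.76 [336.2, 236.5, 389.4, 294.8] n 1862 z [22. 53. 90.] rect [596. -79.] [80. 93.] 74.2 | top [589.7 -77.2] [38. 38.] 78.2 [589.9 -77.6]
stop_top 0.77 [351.7, 248.7, 377.2, 271.8] n 382 z [68. 88. 92.] rect [591. -77.] [40. 41.] 82.2 | top [590.8 -77.5] [38. 37.] 50.0 [589.5 -77.1]
isolator_pivot 0.62 [249.1, 219.4, 296.1, 275.1] n 1887 z [ 16.  52. 117.] rect [611.  97.] [ 71. 107.] 80.2 | top [570.8 103.2] [22. 24.] 3.0 [570.4 103.3]
isolator_tip 0.6 [254.5, 247.5, 272.5, 268.3] n 202 z [ 54. 
[... 709 characters left out ...]
.7] n 641 z [ 2. 14. 19.] rect [630.   8.] [146.  20.] 21.2 | top [618.2   3.8] [120.  18.] 21.2 [616.4   3.2]
knife 0.63 [272.2, 134.4, 302.9, 182.5] n 1106 z [ 16. 100. 153.] rect [799.  94.] [95. 56.] 24.7 | top [783.   85.9] [25. 25.] 67.3 [782.2  85.7]
cleaner 0.61 [275.4, 137.5, 302.9, 180.5] n 1107 z [ 16. 100. 153.] rect [778.  85.] [49. 56.] 13.8 | top [782.1  85.4] [24. 24.] 88.9 [782.1  85.7]
cleaner 0.44 [233.2, 309.0, 259.7, 332.7] n 532 z [ 1. 42. 46.] rect [468. 137.] [51. 45.] 51.4 | top [466.2 133.5] [41. 43.] 87.1 [466.1 133.3]
drink_can 0.9 [345.1, 148.1, 381.2, 191.9] n 1149 z [ 11.  99. 105.] rect [786. -53.] [89. 57.] 39.4 | top [776.8 -63.2] [53. 53.] 5.2 [776.4 -63. ]
```

```bash
python3 - <<'E'
import cv2
im=cv2.imread('pics/top0.png')
cv2.imwrite('pics/topzoomL.png',cv2.resize(im[210:390,120:320],None,fx=4,fy=3.3,interpolation=cv2.INTER_CUBIC)[:600,:800])
cv2.imwrite('pics/topzoomR.png',cv2.resize(im[220:400,310:510],None,fx=4,fy=3.3,interpolation=cv2.INTER_CUBIC)[:600,:800])
E
```

```text
(no output)
```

View pics/topzoomL.png

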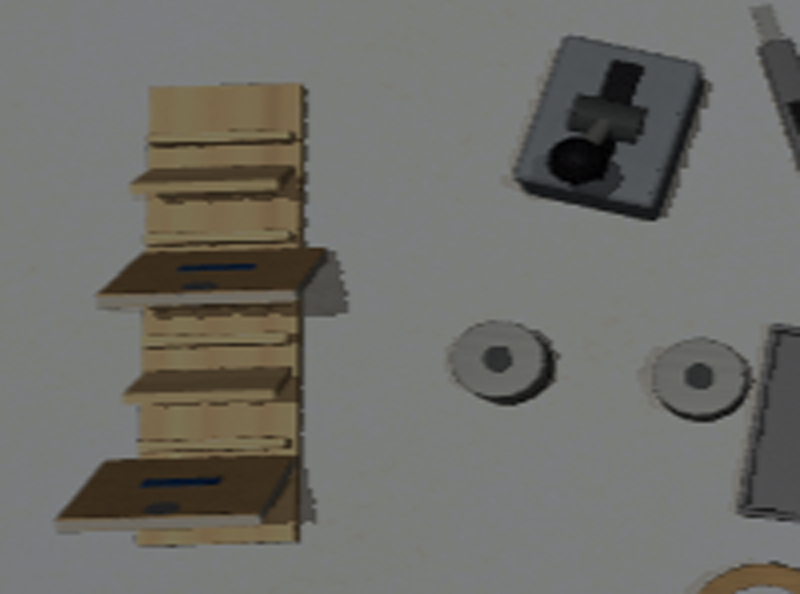

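View pics/topzoomR.png

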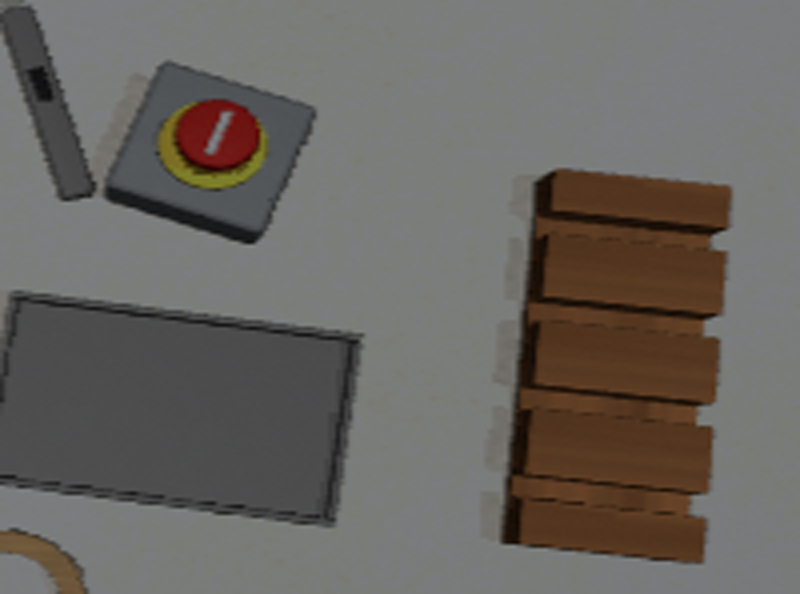

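```bash
python3 - <<'E'
from h import *
cam={}
for n in ['top','side']:
    f=np.load('d_%s0.npz'%n); cam[n]=(cloud(f['d'],dict(T=f['T'],camera_matrix=f['K'])),f['im'])
def reg(n,c,r,z0,z1):
    W=cam[n][0]; m=(abs(W[...,0]-c[0])<r[0])&(abs(W[...,1]-c[1])<r[1])&(W[...,2]>z0)&(W[...,2]<z1)
    return W[m]
def rect(P):
    (c,s,a)=cv2.minAreaRect(P[:,:2].astype(np.float32)); return np.round(c,1),np.round(s,1),round(a,1),P.mean(0).round(1),len(P)
for n in ['top','side']:
    print(n)
    print('table z',np.nanmedian(reg(n,(340,0),(40,80),-15,15)[:,2]))
    print('iso', rect(reg(n,(605,95),(60,60),46,58)))
    print('ball', rect(reg(n,(571,103),(25,25),95,130)))
    print('stop box', rect(reg(n,(590,-78),(65,65),46,54)))
    print('head', rect(reg(n,(590,-78),(30,30),82,96)))
    print('rack', rect(reg(n,(488,-281),(130,70),37,55)))
    print('p0 top',rect(reg(n,(363,266),(25,60),78,100)))
    print('p1 top',rect(reg(n,(483,266),(25,60),78,100)))
    print('w0',rect(reg(n,(466,134),(40,40),34,50)))
    print('w1',rect(reg(n,(466,39),(40,40),34,50)))
    print('tray',rect(reg(n,(443,-73),(75,100),13,26)))
E
```

```text
top
table z 2.6267080145684076
iso (array([607.5,  98.1]), array([70.6, 90.9]), 80.5, array([609.2,  96. ,  52.2]), 1317)
ball (array([570.2, 103.3]), array([23.7, 23.9]), 3.6, array([569.8, 102.9, 114.6]), 160)
stop box (array([590.3, -77.5]), array([80. , 80.8]), 74.4, array([588.4, -77.9,  51.3]), 986)
head (array([590.2, -77.5]), array([39.1, 37.6]), 85.5, array([589.6, -77.4,  88.3]), 359)
rack (array([ 488.7, -280.9]), array([ 86.5, 213.9]), 88.4, array([ 486.2, -280.2,   44. ]), 4066)
p0 top (array([364. , 265.9]), array([14. , 90.7]), 7.9, array([363.4, 265.2,  86.6]), 379)
p1 top (array([484.5, 267.9]), array([13.5, 91.5]), 7.9, array([483.6, 266.9,  86.8]), 320)
w0 (array([465.8, 133. ]), array([42.4, 42.6]), 22.7, array([465.6, 133.2,  42.6]), 428)
w1 (array([465.3,  39.2]), array([41.6, 41.3]), 6.0, array([465.3,  38.9,  42.4]), 426)
tray (array([443.5, -65.6]), array([185.3, 110.3]), 87.1, array([443.4, -74. ,  19.8]), 666)
side
table z -0.027672267527577787
iso (array([606.3,  92.5]), array([74.6, 88.5]), 80.9, array([604.2,  86.2,  49.8]), 516)
ball (array([568.7,  94.3]), array([19.7, 22.7]), 70.7, array([568.5,  92.7, 107.5]), 98)
stop box (array([589.8, -82.9]), array([82. , 79.7]), 74.7, array([584.2, -93.8,  49.7]), 617)
head (array([589.8, -83.2]), array([38.3, 37.8]), 5.6, array([588.6, -85.7,  85.7]), 186)
rack (array([ 488.3, -285.6]), array([ 87.7, 213.6]), 88.6, array([ 483.1, -289.7,   41.8]), 4585)
p0 top (array([360.3, 260.3]), array([ 8.8, 93.6]), 9.5, array([361. , 254. ,  84.4]), 67)
p1 top (array([480.6, 262.3]), array([ 8.1, 90.4]), 8.1, array([481.3, 255.6,  84.3]), 67)
w0 (array([466.1, 128. ]), array([42.7, 42.2]), 71.0, array([464.9, 125.1,  38.8]), 164)
w1 (array([464.7,  31.9]), array([41.7, 41.5]), 19.1, array([464.4,  30.7,  39.1]), 203)
tray (array([442.9, -68.3]), array([193.3, 110. ]), 87.3, array([444.8, -75.6,  17. ]), 681)
```

```bash
cat >> h.py <<'E'
def Rdown(jaw_deg, tilt=0, tdir=0):
    """tool z down, tool y (jaw) at jaw_deg from world x; returns Rotation"""
    a=np.radians(jaw_deg); y=np.array([np.cos(a),np.sin(a),0]); z=np.array([0,0,-1.]); x=np.cross(y,z)
    return R.from_matrix(np.stack([x,y,z],1))
def plan(pos,Rt,n=None,hand=None):
    """straight line rows; prints tool-frame rows"""
    s=ctrl.sense(); p=np.array(s['eef_pos']); q=s['ee_rot']; R0=R.from_quat([q[1],q[2],q[3],q[0]])
    rv=(R0.inv()*Rt).as_rotvec(); d=np.array(pos)-p
    nn=int(np.ceil(max(np.linalg.norm(d)/50.,np.degrees(np.linalg.norm(rv))/10.,1)))
    n=n or nn
    print('from',p.round(1),'dist',np.linalg.norm(d).round(1),'turn deg',np.degrees(rv).round(1),'rows',n)
    for k in range(n):
        Rk=R0*R.from_rotvec(rv*k/n)
        dp=Rk.inv().apply(d/n)/50; dr=np.degrees(rv)/n/10
        print(' dr',dr.round(3).tolist(),'dp',dp.round(3).tolist())
def st():
    s=ctrl.sense(); q=s['ee_rot'];Rm=R.from_quat([q[1],q[2],q[3],q[0]]).as_matrix()
    print('t',round(s['time_s'],2),'p',np.round(s['eef_pos'],1),'toolz',Rm[:,2].round(3),'jaw',Rm[:,1].round(3),'F',np.round(s['force'],1),'g',round(s['grip_width'],3),'j',np.round(s['joints'],2))
E
python3 - <<'E'
from h import *
s=ctrl.sense();st()
T=np.array(get_calibration('wrist')['T']);Rw=rot()
print('cam in tool pos',Rw.inv().apply(T[:3,3]-s['eef_pos']).round(1)); print((Rw.inv().as_matrix()@T[:3,:3]).round(3))
plan([530,-60,231],Rdown(70))
E
```

```text
t 0.8 p [165.  498.4 231.3] toolz [-0. -0. -1.] jaw [ 0.314  0.949 -0.   ] F [-0.5  0.   0. ] g 0.998 j [ 1.03  0.31  1.5  -0.    1.33 -0.22]
cam in tool pos [  81.3    0.  -142.4]
[[ 0.001 -0.949 -0.315]
 [ 1.     0.     0.001]
 [-0.001 -0.315  0.949]]
from [165.  498.4 231.3] dist 667.1 turn deg [-0.   0.   1.7] rows 14
 dr [-0.0, 0.0, 0.012] dp [-0.746, -0.593, 0.0]
 dr [-0.0, 0.0, 0.012] dp [-0.747, -0.592, 0.0]
 dr [-0.0, 0.0, 0.012] dp [-0.748, -0.59, 0.0]
 dr [-0.0, 0.0, 0.012] dp [-0.749, -0.589, 0.0]
 dr [-0.0, 0.0, 0.012] dp [-0.751, -0.587, 0.0]
 dr [-0.0, 0.0, 0.012] dp [-0.752, -0.586, 0.0]
 dr [-0.0, 0.0, 0.012] dp [-0.753, -0.584, 0.0]
 dr [-0.0, 0.0, 0.012] dp [-0.754, -0.582, 0.0]
 dr [-0.0, 0.0, 0.012] dp [-0.756, -0.581, 0.0]
 dr [-0.0, 0.0, 0.012] dp [-0.757, -0.579, 0.0]
 dr [-0.0, 0.0, 0.012] dp [-0.758, -0.578, 0.0]
 dr [-0.0, 0.0, 0.012] dp [-0.759, -0.576, 0.0]
 dr [-0.0, 0.0, 0.012] dp [-0.76, -0.574, 0.0]
 dr [-0.0, 0.0, 0.012] dp [-0.762, -0.573, 0.0]
```

Call:
servo_tool(motion=[{"dr":[0,0,0],"delta_pos":[-0.75,-0.59,0],"hand":0},{"dr":[0,0,0],"delta_pos":[-0.75,-0.59,0],"hand":0},{"dr":[0,0,0],"delta_pos":[-0.75,-0.59,0],"hand":0},{"dr":[0,0,0],"delta_pos":[-0.75,-0.59,0],"hand":0},{"dr":[0,0,0],"delta_pos":[-0.75,-0.59,0],"hand":0},{"dr":[0,0,0],"delta_pos":[-0.75,-0.59,0],"hand":0},{"dr":[0,0,0],"delta_pos":[-0.75,-0.59,0],"hand":0},{"dr":[0,0,0],"delta_pos":[-0.75,-0.59,0],"hand":0},{"dr":[0,0,0],"delta_pos":[-0.75,-0.59,0],"hand":0},{"dr":[0,0,0],"delta_pos":[-0.75,-0.59,0],"hand":0},{"dr":[0,0,0],"delta_pos":[-0.75,-0.59,0],"hand":0},{"dr":[0,0,0],"delta_pos":[-0.75,-0.59,0],"hand":0},{"dr":[0,0,0],"delta_pos":[-0.75,-0.59,0],"hand":0},{"dr":[0,0,0],"delta_pos":[-0.75,-0.59,0],"hand":0},{"dr":[0,0,0],"delta_pos":[0,0,0],"hand":0}])

```text
time_s: 2.68
eef_pos: [545.4, -77.0, 232.3]
ee_rot: [0.002, 0.159, 0.987, 0.001]
force: [0.1, 0.8, -0.4]
grip_width: -0.0
```

```bash
python3 - <<'E'
from h import *
st()
for n in ['wrist','top','side']:
    cal=get_calibration(n);im,d=capture(n);save(n+'1',im);np.savez('d_%s1.npz'%n,im=im,d=d,T=cal['T'],K=cal['camera_matrix'])
E
```

```text
t 2.67 p [545.4 -77.  232.3] toolz [ 0.005  0.002 -1.   ] jaw [0.313 0.95  0.003] F [ 0.1  0.8 -0.4] g -0.0 j [-0.35  0.37  1.42  0.    1.35 -1.61]
```

View pics/wrist1.png

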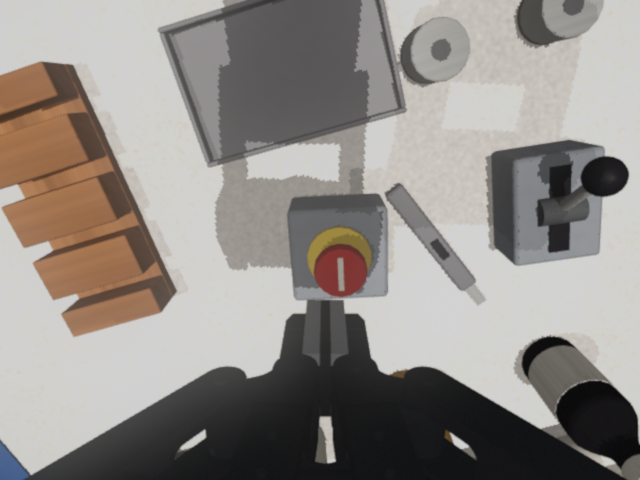

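The wrist view shows the stop head at (341,271), the fingertips at (325,305), the rack at left, the tray on top and the isolator at right. I'll compare this cloud with the others.

```bash
cat > meas.py <<'E'
from h import *
def load(n,k):
    f=np.load('d_%s%s.npz'%(n,k)); return cloud(f['d'],dict(T=f['T'],camera_matrix=f['K']))
def reg(W,c,r,z0,z1):
    m=(abs(W[...,0]-c[0])<r[0])&(abs(W[...,1]-c[1])<r[1])&(W[...,2]>z0)&(W[...,2]<z1)
    return W[m]
def rect(P):
    if len(P)<5: return None
    (c,s,a)=cv2.minAreaRect(P[:,:2].astype(np.float32)); return np.round(c,1),np.round(s,1),round(a,1),P.mean(0).round(1),len(P)
E
python3 - <<'E'
from meas import *
for n in ['wrist']:
    W=load(n,1)
    print('table z',np.nanmedian(reg(W,(500,0),(40,30),-15,15)[:,2]))
    print('iso', rect(reg(W,(605,95),(60,60),46,58)))
    print('ball', rect(reg(W,(571,103),(25,25),95,130)))
    print('stop box', rect(reg(W,(590,-78),(65,65),46,54)))
    print('head', rect(reg(W,(590,-78),(30,30),82,96)))
    print('rack', rect(reg(W,(488,-281),(130,70),37,55)))
    print('w0',rect(reg(W,(466,134),(40,40),34,50)))
    print('w1',rect(reg(W,(466,39),(40,40),34,50)))
    print('tray',rect(reg(W,(443,-73),(75,95),13,26)))
# finger tip as seen in wrist cloud
print('tip', rect(reg(W,(545,-77),(40,40),215,260)), )
P=reg(W,(545,-77),(40,40),220,245); i=P[:,2].argsort()[:200]; print(P[i].mean(0))
for n in ['top','side']:
    W=load(n,1); P=reg(W,(545,-77),(30,30),215,262); print(n,rect(P), P[:,2].min() if len(P) else None)
E
```

```text
table z 0.5917669901445777
iso (array([607.6,  95.6]), array([70.3, 89.6]), 80.5, array([605.6,  91.2,  50.1]), 7878)
ball (array([571. , 101.2]), array([24.6, 24.2]), 87.1, array([569.2,  98.2, 111. ]), 1542)
stop box (array([591. , -79.6]), array([79.9, 80.1]), 74.6, array([584.1, -78. ,  49.7]), 5528)
head (array([590.8, -79.4]), array([38.9, 38.4]), 39.2, array([589.7, -79.3,  86. ]), 2075)
rack (array([ 489. , -282.6]), array([ 87., 213.]), 88.6, array([ 491.3, -276.4,   41.5]), 18224)
w0 (array([475.5, 128.1]), array([44.2, 25.1]), 70.7, array([473.6, 127.7,  39.8]), 2073)
w1 (array([466.5,  36.7]), array([43.1, 43.1]), 11.3, array([466.2,  36.2,  39.9]), 3134)
tray (array([444.1, -68.6]), array([184.3, 110.1]), 87.1, array([450.6, -85.2,  17.4]), 3483)
tip (array([536.6, -74.2]), array([27.4,  6.2]), 72.0, array([536.5, -74.2, 249.5]), 2741)
[535.29211194 -73.77197261 237.60203025]
top None None
side (array([537.6, -82.1]), array([17., 25.]), 46.0, array([539.7, -85.1, 248.1]), 189) 231.82549219213405
```

```bash
python3 - <<'E'
from h import *
plan([591,-79.5,98],Rdown(71.7))
E
```

```text
from [544.2 -74.  233.1] dist 143.1 turn deg [0.2 0.3 0.3] rows 3
 dr [0.007, 0.009, 0.008] dp [-0.304, 0.059, 0.902]
 dr [0.007, 0.009, 0.008] dp [-0.305, 0.06, 0.902]
 dr [0.007, 0.009, 0.008] dp [-0.306, 0.062, 0.901]
```

```bash
python3 - <<'E'
from meas import *
st()
n='wrist';cal=get_calibration(n);im,d=capture(n);np.savez('d_%s2.npz'%n,im=im,d=d,T=cal['T'],K=cal['camera_matrix']);st()
W=load(n,2)
print('table z',np.nanmedian(reg(W,(500,0),(40,30),-15,15)[:,2]))
print('iso', rect(reg(W,(605,95),(60,60),46,58)))
print('ball', rect(reg(W,(571,103),(25,25),95,130)))
print('stop box', rect(reg(W,(590,-78),(65,65),46,54)))
print('head', rect(reg(W,(590,-78),(30,30),82,96)))
print('rack', rect(reg(W,(488,-281),(130,70),37,55)))
print('w1',rect(reg(W,(466,39),(40,40),34,50)))
P=reg(W,(544,-74),(40,40),220,245); i=P[:,2].argsort()[:200]; print(P[i].mean(0))
E
```

```text
t 2.83 p [544.2 -74.  233.1] toolz [ 0.006  0.002 -1.   ] jaw [0.31  0.951 0.004] F [-0.4 -0.   0.8] g 0.001 j [-0.35  0.36  1.42  0.    1.35 -1.61]
t 2.88 p [544.2 -73.7 233.2] toolz [ 0.006  0.002 -1.   ] jaw [0.309 0.951 0.004] F [-0.4 -0.5  0.3] g 0.003 j [-0.35  0.36  1.42  0.    1.35 -1.61]
table z 0.5667931044945078
iso (array([607.6,  95.7]), array([69.8, 89.5]), 80.6, array([605.6,  91.1,  50.1]), 7738)
ball (array([570.9, 100.7]), array([24.3, 24.3]), 19.6, array([569.2,  98.2, 111. ]), 1518)
stop box (array([590.6, -79.6]), array([79.6, 79.4]), 74.6, array([583.7, -77.5,  49.7]), 5439)
head (array([590.6, -79.5]), array([38.6, 38.6]), 20.2, array([589.6, -79.2,  86.1]), 2046)
rack (array([ 488.9, -282.8]), array([ 87.1, 213.2]), 88.4, array([ 492.1, -276.3,   41.5]), 17904)
w1 (array([466.4,  36.5]), array([42.8, 43.1]), 77.7, array([466.1,  36.3,  39.8]), 3079)
[534.04543992 -71.03209099 238.31437888]
```

Call:
servo_tool(motion=[{"dr":[0,0,0],"delta_pos":[-0.46,0.09,0.9],"hand":0},{"dr":[0,0,0],"delta_pos":[-0.46,0.09,0.9],"hand":0},{"dr":[0,0,0],"delta_pos":[0,0,0.6],"hand":0},{"dr":[0,0,0],"delta_pos":[0,0,0],"hand":0}])

```text
time_s: 3.38
eef_pos: [592.5, -75.1, 113.2]
ee_rot: [0.005, 0.154, 0.988, 0.001]
force: [0.1, 0.9, 0.6]
grip_width: 0.002
```

```bash
python3 - <<'E'
from h import *
st(); plan([590.7,-79.5,80],Rdown(71.7))
E
```

```text
t 3.38 p [592.5 -75.1 113.2] toolz [ 0.01   0.001 -1.   ] jaw [0.304 0.953 0.004] F [0.1 0.9 0.6] g 0.002 j [-0.32  0.57  1.43  0.    1.13 -1.59]
from [592.5 -75.1 113.2] dist 33.6 turn deg [0.2 0.5 0.6] rows 1
 dr [0.022, 0.053, 0.058] dp [0.014, -0.097, 0.664]
```

Call:
servo_tool(motion=[{"dr":[0,0.05,0.05],"delta_pos":[0.02,-0.09,0.3],"hand":0},{"dr":[0,0,0],"delta_pos":[0,0,0.2],"hand":0},{"dr":[0,0,0],"delta_pos":[0,0,0.1],"hand":0},{"dr":[0,0,0],"delta_pos":[0,0,0.05],"hand":0}])

```text
time_s: 3.88
eef_pos: [591.3, -78.8, 83.3]
ee_rot: [0.003, 0.158, 0.987, 0.001]
force: [-2.0, 0.3, 4.0]
grip_width: 0.0
```

```bash
python3 - <<'E'
from h import *
st()
E
```

```text
t 3.88 p [591.3 -78.8  83.3] toolz [ 0.007  0.002 -1.   ] jaw [0.312 0.95  0.004] F [-2.   0.3  4. ] g 0.0 j [-0.33  0.61  1.45  0.    1.07 -1.59]
```

Call:
servo_tool(motion=[{"dr":[0,0,0],"delta_pos":[0,0,0.06],"hand":0},{"dr":[0,0,0],"delta_pos":[0,0,0.06],"hand":0},{"dr":[0,0,0],"delta_pos":[0,0,0.04],"hand":0}])

```text
time_s: 4.25
eef_pos: [591.7, -78.9, 80.4]
ee_rot: [0.004, 0.158, 0.987, 0.001]
force: [-10.4, 1.9, 18.6]
grip_width: -0.0
```

Call:
servo_tool(motion=[{"dr":[0,0,0],"delta_pos":[0,0,0.04],"hand":0}])

```text
time_s: 4.38
eef_pos: [591.6, -78.9, 80.4]
ee_rot: [0.004, 0.158, 0.988, 0.001]
force: [-8.5, 1.6, 17.1]
grip_width: -0.002
```

Call:
servo_tool(motion=[{"dr":[0,0,0],"delta_pos":[0,0,-0.5],"hand":0},{"dr":[0,0,0],"delta_pos":[0.5,0,-0.9],"hand":0},{"dr":[0,0,0],"delta_pos":[0.5,0,-0.8],"hand":0},{"dr":[0,0,0],"delta_pos":[0,0,0],"hand":0},{"dr":[0,0,0],"delta_pos":[0,0,0],"hand":0}])

```text
time_s: 5.0
eef_pos: [542.5, -63.3, 192.6]
ee_rot: [0.006, 0.158, 0.987, 0.001]
force: [-0.0, -0.8, -1.0]
grip_width: 0.001
```

```bash
python3 - <<'E'
from meas import *
st()
n='wrist';cal=get_calibration(n);im,d=capture(n);np.savez('d_%s3.npz'%n,im=im,d=d,T=cal['T'],K=cal['camera_matrix']);save('wrist3',im)
W=load(n,3)
print('head', rect(reg(W,(590,-78),(30,30),70,96)))
print('box', rect(reg(W,(590,-78),(65,65),46,54)))
print('iso', rect(reg(W,(605,95),(60,60),46,58)))
plan([545,105,165],Rdown(80.5))
E
```

```text
t 5.0 p [542.5 -63.3 192.6] toolz [ 0.011 -0.001 -1.   ] jaw [0.311 0.95  0.003] F [-0.  -0.8 -1. ] g 0.001 j [-0.33  0.39  1.5   0.    1.25 -1.59]
head (array([585.5, -77.8]), array([39.7, 28.4]), 72.6, array([582.5, -76.9,  79. ]), 1658)
box (array([590.7, -79.5]), array([79.9, 79.7]), 74.6, array([579.2, -75.5,  49.7]), 6025)
iso (array([607.8,  95.5]), array([70.1, 90.1]), 80.8, array([604.5,  91.6,  50.1]), 9789)
from [542.6 -63.4 192.7] dist 170.6 turn deg [ 0.1  0.6 -8.6] rows 4
 dr [0.003, 0.016, -0.216] dp [0.252, 0.803, 0.138]
 dr [0.003, 0.016, -0.216] dp [0.221, 0.812, 0.138]
 dr [0.003, 0.016, -0.216] dp [0.19, 0.82, 0.138]
 dr [0.003, 0.016, -0.216] dp [0.159, 0.827, 0.138]
```

Call:
servo_tool(motion=[{"dr":[0,0,-0.22],"delta_pos":[0.3,0.82,0],"hand":0},{"dr":[0,0,-0.22],"delta_pos":[0.27,0.83,0],"hand":0},{"dr":[0,0,-0.22],"delta_pos":[0.24,0.84,0],"hand":0},{"dr":[0,0.06,-0.22],"delta_pos":[0.2,0.84,0.1],"hand":0},{"dr":[0,0,0],"delta_pos":[0,0,0.7],"hand":0},{"dr":[0,0,0],"delta_pos":[0,0,0.7],"hand":0},{"dr":[0,0,0],"delta_pos":[0,0,0.4],"hand":0},{"dr":[0,0,0],"delta_pos":[0,0,0],"hand":0}])

```text
time_s: 6.05
eef_pos: [535.8, 116.0, 84.7]
ee_rot: [-0.006, 0.08, 0.997, 0.001]
force: [1.2, 0.5, -0.1]
grip_width: 0.001
```

```bash
python3 - <<'E'
from h import *
st(); plan([532.7,107.9,92],Rdown(80.7))
E
```

```text
t 6.05 p [535.8 116.   84.7] toolz [-0.012  0.002 -1.   ] jaw [0.159 0.987 0.   ] F [ 1.2  0.5 -0.1] g 0.001 j [-0.    0.53  1.6   0.    1.03 -1.41]
from [535.8 116.   84.7] dist 11.3 turn deg [ 0.  -0.7  0.2] rows 1
 dr [0.0, -0.071, 0.018] dp [0.037, -0.169, -0.145]
```

Now I'll line it up and push.

Call:
servo_tool(motion=[{"dr":[0,-0.07,0],"delta_pos":[0.04,-0.17,-0.15],"hand":0},{"dr":[0,0,0],"delta_pos":[0,0,0],"hand":0},{"dr":[0,0,0],"delta_pos":[-0.3,0,0],"hand":0},{"dr":[0,0,0],"delta_pos":[-0.3,0,0],"hand":0},{"dr":[0,0,0],"delta_pos":[-0.3,0,0],"hand":0},{"dr":[0,0,0],"delta_pos":[-0.3,0,0],"hand":0}])

```text
time_s: 6.8
eef_pos: [594.4, 97.0, 98.1]
ee_rot: [0.004, 0.08, 0.997, 0.0]
force: [0.1, 0.6, -0.5]
grip_width: 0.0
```

```bash
python3 - <<'E'
from h import *
st(); plan([607,95.6,92],Rdown(80.7))
E
```

```text
t 6.8 p [594.4  97.   98.1] toolz [ 0.007  0.    -1.   ] jaw [0.159 0.987 0.001] F [ 0.1  0.6 -0.5] g 0.0 j [-0.03  0.6   1.42  0.    1.11 -1.44]
from [594.4  97.   98.1] dist 14.0 turn deg [0.1 0.4 0.1] rows 1
 dr [0.007, 0.04, 0.013] dp [-0.252, 0.012, 0.124]
```

Call:
servo_tool(motion=[{"dr":[0,0,0],"delta_pos":[-0.2,0,0.06],"hand":0},{"dr":[0,0,0],"delta_pos":[-0.2,0,0],"hand":0},{"dr":[0,0,0],"delta_pos":[0,0,0],"hand":0},{"dr":[0,0,0],"delta_pos":[0.5,0,0],"hand":0},{"dr":[0,0,0],"delta_pos":[1,0,-0.2],"hand":0},{"dr":[0,0,0],"delta_pos":[1,0,-0.9],"hand":0},{"dr":[0,0,0],"delta_pos":[1,0,-1],"hand":0},{"dr":[0,0,0],"delta_pos":[0,0,-0.5],"hand":0},{"dr":[0,0,0],"delta_pos":[0,0,0],"hand":0}])

```text
time_s: 7.92
eef_pos: [445.4, 120.7, 218.0]
ee_rot: [0.005, 0.08, 0.997, 0.001]
force: [-0.3, -0.4, -1.4]
grip_width: 0.001
```

```bash
python3 - <<'E'
from meas import *
st()
for n in ['wrist','top']:
    cal=get_calibration(n);im,d=capture(n);np.savez('d_%s4.npz'%n,im=im,d=d,T=cal['T'],K=cal['camera_matrix']);save(n+'4',im)
W=load('wrist',4)
print('iso', rect(reg(W,(605,95),(60,60),46,58)))
print('ball', rect(reg(W,(607,95),(70,40),95,140)))
for n in ['wrist','top']:
    W=load(n,4);print('w',rect(reg(W,(466,134),(50,50),34,50)),rect(reg(W,(466,39),(45,45),34,50)))
E
```

```text
t 7.92 p [445.4 120.7 218. ] toolz [ 0.009  0.    -1.   ] jaw [0.16  0.987 0.002] F [-0.3 -0.4 -1.4] g 0.001 j [ 0.01  0.18  1.71  0.    1.25 -1.4 ]
iso (array([642.4,  84.3]), array([ 1.8, 14.6]), 80.5, array([642.4,  84.7,  50.3]), 25)
ball (array([633.7,  90.5]), array([15.,  5.]), 84.9, array([633. ,  91.5, 100.2]), 116)
w (array([466.5, 132. ]), array([42.8, 42.7]), 34.1, array([465.7, 132.1,  39.8]), 2329) (array([466.3,  37.2]), array([43.1, 43.1]), 78.6, array([465.3,  38. ,  39.6]), 2281)
w None (array([465.3,  39.4]), array([41.3, 41.6]), 6.0, array([465.3,  38.9,  42.5]), 427)
```

View pics/wrist4.png

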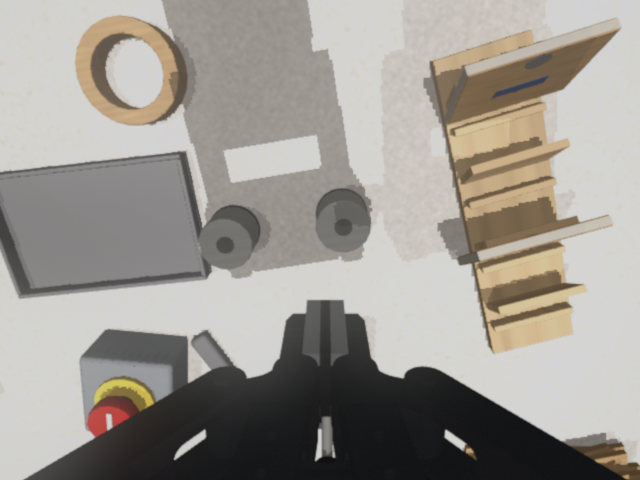

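The lever now leans to the far side, the weights are at (343,220) and (230,238) in the wrist image, and the jig panels show at right. I'll take weight0 next.

```bash
python3 - <<'E'
from meas import *
plan([466.4,132,70],Rdown(85))
W=load('wrist',4)
print('tray',rect(reg(W,(443,-73),(75,92),13,26)), rect(reg(W,(443,-73),(75,92),1,9)))
W=load('wrist',2)
print('tray',rect(reg(W,(443,-73),(75,92),13,26)), rect(reg(W,(443,-73),(75,92),3,9)))
for n,k in [('wrist',4),('side',0)]:
  W=load(n,k)
  print('ball',n, rect(reg(W,(640,90),(40,30),95,140)))
E
```

```text
from [444.9 120.5 215.9] dist 147.9 turn deg [ 0.   0.3 -4.2] rows 3
 dr [0.002, 0.009, -0.14] dp [-0.125, 0.097, 0.973]
 dr [0.002, 0.009, -0.14] dp [-0.129, 0.095, 0.973]
 dr [0.002, 0.009, -0.14] dp [-0.133, 0.092, 0.973]
tray (array([443.9, -74.9]), array([171.4, 110.4]), 87.2, array([447.5, -64.6,  16.9]), 3208) (array([442.9, -72.8]), array([183.3, 149.9]), 89.8, array([442.7, -76.1,   3.8]), 21458)
tray (array([443.9, -70. ]), array([181. , 110.3]), 87.2, array([449.2, -85.4,  17.3]), 3525) (array([455.5, -69.7]), array([178.9, 125.7]), 87.3, array([443.1, -75.8,   4.1]), 22903)
ball wrist (array([633.7,  90.5]), array([15.,  5.]), 84.9, array([633. ,  91.5, 100.2]), 116)
ball side None
```

Call:
servo_tool(motion=[{"dr":[0,0,-0.14],"delta_pos":[-0.14,0.1,1],"hand":0.85},{"dr":[0,0,-0.14],"delta_pos":[-0.14,0.1,1],"hand":0.85},{"dr":[0,0,-0.14],"delta_pos":[-0.14,0.1,0.9],"hand":0.85},{"dr":[0,0,0],"delta_pos":[0,0,0],"hand":0.85},{"dr":[0,0,0],"delta_pos":[0,0,0],"hand":0.85}])

```text
time_s: 8.65
eef_pos: [467.6, 132.2, 63.4]
ee_rot: [-0.001, 0.043, 0.999, -0.0]
force: [0.3, -0.2, 0.0]
grip_width: 0.85
```

```bash
python3 - <<'E'
from h import *
st();plan([466.4,132,14],Rdown(85))
E
```

```text
t 8.65 p [467.6 132.2  63.4] toolz [-0.001 -0.    -1.   ] jaw [ 0.087  0.996 -0.   ] F [ 0.3 -0.2  0. ] g 0.85 j [ 0.03  0.44  1.81 -0.    0.89 -1.45]
from [467.6 132.2  63.4] dist 49.4 turn deg [-0.  -0.1  0. ] rows 1
 dr [-0.001, -0.007, 0.003] dp [0.021, -0.006, 0.988]
```

Call:
servo_tool(motion=[{"dr":[0,0,0],"delta_pos":[0.02,0,0.6],"hand":0.85},{"dr":[0,0,0],"delta_pos":[0,0,0.35],"hand":0.85},{"dr":[0,0,0],"delta_pos":[0,0,0],"hand":0.85},{"dr":[0,0,0],"delta_pos":[0,0,0],"hand":0.3},{"dr":[0,0,0],"delta_pos":[0,0,0],"hand":0.3},{"dr":[0,0,0],"delta_pos":[0,0,0],"hand":0.3},{"dr":[0,0,0],"delta_pos":[0,0,0],"hand":0.3}], squeeze=60)

```text
time_s: 9.52
eef_pos: [470.0, 131.9, 23.1]
ee_rot: [0.005, 0.044, 0.999, 0.0]
force: [0.4, -0.4, -4.6]
grip_width: 0.489
```

```bash
python3 - <<'E'
from h import *
st()
p=ctrl.sense()['eef_pos']; plan([p[0],p[1],75],Rdown(85))
E
```

```text
t 9.53 p [470.  131.9  23.1] toolz [ 0.011 -0.    -1.   ] jaw [0.088 0.996 0.001] F [ 0.4 -0.4 -4.6] g 0.489 j [ 0.03  0.51  1.83 -0.    0.79 -1.45]
from [470.  131.9  23.1] dist 51.9 turn deg [ 0.1  0.6 -0.1] rows 2
 dr [0.003, 0.031, -0.003] dp [-0.006, 0.0, -0.519]
 dr [0.003, 0.031, -0.003] dp [-0.003, 0.0, -0.519]
```

Call:
servo_tool(motion=[{"dr":[0,0.05,0],"delta_pos":[0,0,-0.3],"hand":0.3},{"dr":[0,0,0],"delta_pos":[0,0,-0.7],"hand":0.3},{"dr":[0,0,0],"delta_pos":[0,0,-0.5],"hand":0.3},{"dr":[0,0,0],"delta_pos":[0,0,0],"hand":0.3},{"dr":[0,0,0],"delta_pos":[0,0,0],"hand":0.3}])

```text
time_s: 10.15
eef_pos: [467.9, 131.9, 97.5]
ee_rot: [-0.002, 0.044, 0.999, 0.0]
force: [-0.0, 0.3, -5.5]
grip_width: 0.491
```

```bash
python3 - <<'E'
from meas import *
st()
im,d=capture('wrist');save('wrist5',im)
plan([446,-112,90],Rdown(85))
E
```

```text
t 10.15 p [467.9 131.9  97.5] toolz [-0.004  0.001 -1.   ] jaw [0.088 0.996 0.   ] F [-0.   0.3 -5.5] g 0.491 j [ 0.03  0.39  1.78  0.    0.98 -1.45]
from [467.9 131.9  97.5] dist 245.0 turn deg [ 0.  -0.2 -0.1] rows 5
 dr [0.0, -0.005, -0.001] dp [0.001, -0.98, 0.03]
 dr [0.0, -0.005, -0.001] dp [0.001, -0.98, 0.03]
 dr [0.0, -0.005, -0.001] dp [0.002, -0.98, 0.03]
 dr [0.0, -0.005, -0.001] dp [0.002, -0.98, 0.03]
 dr [0.0, -0.005, -0.001] dp [0.002, -0.98, 0.03]
```

View pics/wrist5.png

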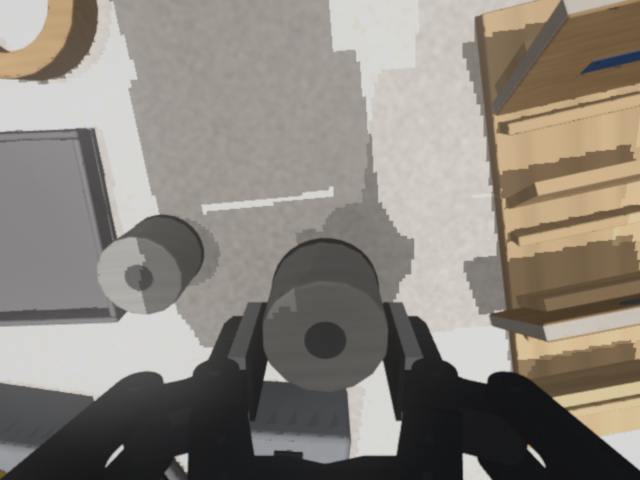

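Call:
servo_tool(motion=[{"dr":[0,0,0],"delta_pos":[0,-0.98,0],"hand":0.3},{"dr":[0,0,0],"delta_pos":[0,-0.98,0],"hand":0.3},{"dr":[0,0,0],"delta_pos":[0,-0.98,0],"hand":0.3},{"dr":[0,0,0],"delta_pos":[0,-0.98,0],"hand":0.3},{"dr":[0,0,0],"delta_pos":[0,-0.95,0],"hand":0.3},{"dr":[0,0,0],"delta_pos":[0,0,0],"hand":0.3},{"dr":[0,0,0],"delta_pos":[0,0,0],"hand":0.3}])

```text
time_s: 11.08
eef_pos: [443.2, -116.7, 90.4]
ee_rot: [-0.007, 0.044, 0.999, 0.002]
force: [0.3, -0.7, -5.2]
grip_width: 0.486
```

```bash
python3 - <<'E'
from meas import *
st()
plan([446,-112,34],Rdown(85))
E
```

```text
t 11.07 p [ 443.2 -116.7   90.4] toolz [-0.014  0.005 -1.   ] jaw [0.087 0.996 0.004] F [ 0.3 -0.7 -5.2] g 0.486 j [-0.51  0.35  1.86 -0.    0.95 -1.99]
from [ 443.2 -116.7   90.4] dist 56.7 turn deg [ 0.2 -0.8  0. ] rows 2
 dr [0.01, -0.04, 0.0] dp [-0.032, 0.048, 0.564]
 dr [0.01, -0.04, 0.0] dp [-0.028, 0.049, 0.564]
```

Call:
servo_tool(motion=[{"dr":[0,-0.08,0],"delta_pos":[-0.05,0.08,0.5],"hand":0.3},{"dr":[0,0,0],"delta_pos":[0,0,0.4],"hand":0.3},{"dr":[0,0,0],"delta_pos":[0,0,0.15],"hand":0.3},{"dr":[0,0,0],"delta_pos":[0,0,0],"hand":0.3}])

```text
time_s: 11.58
eef_pos: [445.9, -109.4, 35.7]
ee_rot: [-0.0, 0.041, 0.999, 0.002]
force: [0.3, -0.5, -3.6]
grip_width: 0.487
```

```bash
python3 - <<'E'
from meas import *
st()
E
```

```text
t 11.57 p [ 445.9 -109.4   35.7] toolz [-0.001  0.005 -1.   ] jaw [0.082 0.997 0.005] F [ 0.3 -0.5 -3.6] g 0.487 j [-0.5   0.44  1.9   0.01  0.8  -1.99]
```

Call:
servo_tool(motion=[{"dr":[0,0,0],"delta_pos":[0,0,0.1],"hand":0.3},{"dr":[0,0,0],"delta_pos":[0,0,0.06],"hand":0.3},{"dr":[0,0,0],"delta_pos":[0,0,0],"hand":0.3}])

```text
time_s: 11.95
eef_pos: [446.7, -109.3, 28.4]
ee_rot: [0.001, 0.041, 0.999, 0.002]
force: [-0.2, -0.1, -4.9]
grip_width: 0.492
```

Call:
servo_tool(motion=[{"dr":[0,0,0],"delta_pos":[0,0,0.05],"hand":0.3},{"dr":[0,0,0],"delta_pos":[0,0,0.05],"hand":0.3}])

```text
time_s: 12.2
eef_pos: [446.9, -109.5, 26.3]
ee_rot: [0.001, 0.041, 0.999, 0.002]
force: [-19.4, 7.5, 54.3]
grip_width: 0.49
```

Call:
servo_tool(motion=[{"dr":[0,0,0],"delta_pos":[0,0,0.03],"hand":0.3}])

```text
time_s: 12.32
eef_pos: [446.9, -109.5, 26.6]
ee_rot: [0.001, 0.041, 0.999, 0.001]
force: [-8.6, 2.9, 14.3]
grip_width: 0.491
```

Call:
servo_tool(motion=[{"dr":[0,0,0],"delta_pos":[0,0,0],"hand":0.75},{"dr":[0,0,0],"delta_pos":[0,0,0],"hand":0.75},{"dr":[0,0,0],"delta_pos":[0,0,0],"hand":0.75},{"dr":[0,0,0],"delta_pos":[0,0,-0.5],"hand":0.75},{"dr":[0,0,0],"delta_pos":[0.1,0.5,-1],"hand":0.75},{"dr":[0,0,0],"delta_pos":[0.4,0.9,-0.6],"hand":0.75},{"dr":[0,0,0],"delta_pos":[0,0.9,0],"hand":0.75},{"dr":[0,0,0],"delta_pos":[0,0,0],"hand":0.75},{"dr":[0,0,0],"delta_pos":[0,0,0],"hand":0.75}])

```text
time_s: 13.45
eef_pos: [432.2, 8.8, 136.3]
ee_rot: [0.003, 0.041, 0.999, 0.001]
force: [-0.6, -0.5, 0.7]
grip_width: 0.751
```

```bash
python3 - <<'E'
from meas import *
st()
n='wrist';cal=get_calibration(n);im,d=capture(n);np.savez('d_%s6.npz'%n,im=im,d=d,T=cal['T'],K=cal['camera_matrix']);save('wrist6',im)
W=load(n,6)
print(rect(reg(W,(446,-109),(40,40),34,55)),rect(reg(W,(466,39),(45,45),34,50)))
plan([466.4,37,70],Rdown(85))
E
```

```text
t 13.45 p [432.2   8.8 136.3] toolz [ 0.007  0.002 -1.   ] jaw [0.083 0.997 0.002] F [-0.6 -0.5  0.7] g 0.751 j [-0.25  0.22  1.9   0.    1.02 -1.74]
(array([ 443.4, -108.8]), array([43.1, 44. ]), 11.4, array([ 441.6, -106.9,   43.1]), 4298) (array([466.2,  37.1]), array([43.4, 43. ]), 58.7, array([464.7,  36.8,  39.7]), 3700)
from [432.1   8.7 136.2] dist 79.7 turn deg [0.1 0.4 0.2] rows 2
 dr [0.007, 0.018, 0.011] dp [-0.314, 0.309, 0.665]
 dr [0.007, 0.018, 0.011] dp [-0.315, 0.311, 0.663]
```

View pics/wrist6.png

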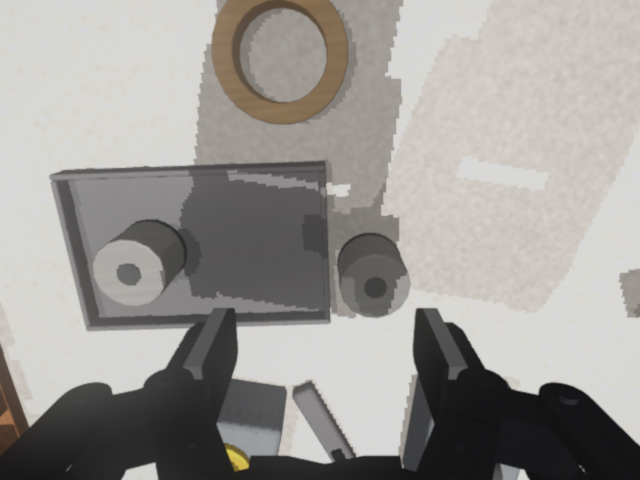

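Weight0 stands flat in the tray at (130,270). Weight1 is only about 5 mm from the tray wall, so I'll grip it with the jaws along x.

```bash
python3 - <<'E'
from meas import *
plan([466.2,37.1,85],Rdown(-3))
E
```

```text
from [432.1   8.7 136.2] dist 67.7 turn deg [ 0.4  0.2 88.2] rows 9
 dr [0.004, 0.002, 0.98] dp [-0.069, 0.069, 0.114]
 dr [0.004, 0.002, 0.98] dp [-0.057, 0.08, 0.114]
 dr [0.004, 0.002, 0.98] dp [-0.042, 0.089, 0.114]
 dr [0.004, 0.002, 0.98] dp [-0.027, 0.095, 0.114]
 dr [0.004, 0.002, 0.98] dp [-0.01, 0.098, 0.114]
 dr [0.004, 0.002, 0.98] dp [0.007, 0.098, 0.114]
 dr [0.004, 0.002, 0.98] dp [0.023, 0.096, 0.114]
 dr [0.004, 0.002, 0.98] dp [0.039, 0.09, 0.114]
 dr [0.004, 0.002, 0.98] dp [0.054, 0.083, 0.114]
```

Call:
servo_tool(motion=[{"dr":[0,0,0.98],"delta_pos":[-0.07,0.07,0.1],"hand":0.85},{"dr":[0,0,0.98],"delta_pos":[-0.06,0.08,0.1],"hand":0.85},{"dr":[0,0,0.98],"delta_pos":[-0.04,0.09,0.1],"hand":0.85},{"dr":[0,0,0.98],"delta_pos":[-0.03,0.1,0.1],"hand":0.85},{"dr":[0,0,0.98],"delta_pos":[-0.01,0.1,0.1],"hand":0.85},{"dr":[0,0,0.98],"delta_pos":[0.01,0.1,0.1],"hand":0.85},{"dr":[0,0,0.98],"delta_pos":[0.02,0.1,0.1],"hand":0.85},{"dr":[0,0,0.98],"delta_pos":[0.04,0.09,0.1],"hand":0.85},{"dr":[0,0,0.98],"delta_pos":[0.05,0.08,0.1],"hand":0.85},{"dr":[0,0,0],"delta_pos":[0,0,0],"hand":0.85},{"dr":[0,0,0],"delta_pos":[0,0,0],"hand":0.85}])

```text
time_s: 14.88
eef_pos: [468.8, 26.6, 86.4]
ee_rot: [-0.001, 0.746, 0.665, 0.001]
force: [0.4, -0.0, -1.0]
grip_width: 0.852
```

```bash
python3 - <<'E'
from meas import *
st();plan([466.2,37.1,60],Rdown(-3))
n='wrist';cal=get_calibration(n);im,d=capture(n);np.savez('d_%s7.npz'%n,im=im,d=d,T=cal['T'],K=cal['camera_matrix']);save('wrist7',im)
W=load(n,7)
print(rect(reg(W,(466,39),(45,45),34,50)))
E
```

```text
t 14.88 p [468.8  26.6  86.4] toolz [-0.     0.002 -1.   ] jaw [ 0.993 -0.114 -0.001] F [ 0.4 -0.  -1. ] g 0.852 j [-0.19  0.37  1.84  0.    0.93 -0.08]
from [468.8  26.6  86.4] dist 28.5 turn deg [-0.  -0.1 -3.6] rows 1
 dr [-0.004, -0.012, -0.357] dp [0.201, -0.076, 0.528]
(array([466.4,  37.3]), array([42.9, 43.4]), 58.7, array([466.5,  38.6,  39.7]), 6325)
```

View pics/wrist7.png

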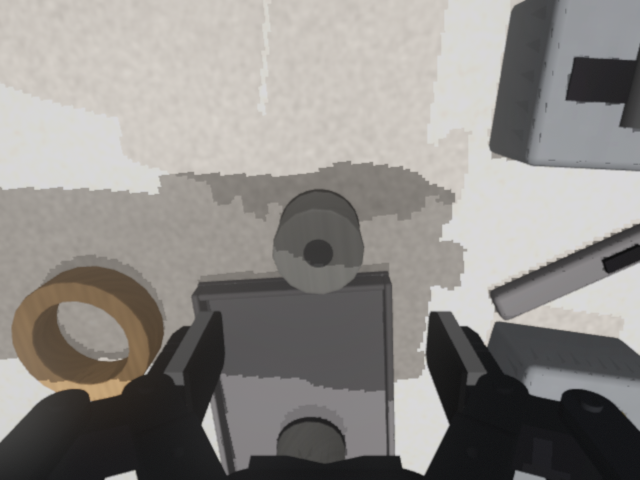

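Call:
servo_tool(motion=[{"dr":[0,0,-0.36],"delta_pos":[0.2,-0.07,0.4],"hand":0.8},{"dr":[0,0,0],"delta_pos":[0,0,0.4],"hand":0.8},{"dr":[0,0,0],"delta_pos":[0,0,0],"hand":0.8}])

```text
time_s: 15.3
eef_pos: [466.8, 36.5, 46.4]
ee_rot: [-0.0, 0.723, 0.691, 0.001]
force: [-0.3, -0.4, -0.4]
grip_width: 0.799
```

```bash
python3 - <<'E'
from meas import *
st();plan([466.3,37.2,12],Rdown(-3))
E
```

```text
t 15.3 p [466.8  36.5  46.4] toolz [ 0.001  0.002 -1.   ] jaw [ 0.999 -0.045  0.001] F [-0.3 -0.4 -0.4] g 0.799 j [-0.17  0.44  1.87  0.    0.83 -0.13]
from [466.8  36.5  46.4] dist 34.4 turn deg [ 0.1 -0.1  0.4] rows 1
 dr [0.007, -0.01, 0.042] dp [0.013, -0.012, 0.687]
```

Call:
servo_tool(motion=[{"dr":[0,0,0],"delta_pos":[0.01,-0.01,0.45],"hand":0.8},{"dr":[0,0,0],"delta_pos":[0,0,0.2],"hand":0.8},{"dr":[0,0,0],"delta_pos":[0,0,0.05],"hand":0.8},{"dr":[0,0,0],"delta_pos":[0,0,0],"hand":0.3},{"dr":[0,0,0],"delta_pos":[0,0,0],"hand":0.3},{"dr":[0,0,0],"delta_pos":[0,0,0],"hand":0.3},{"dr":[0,0,0],"delta_pos":[0,0,0],"hand":0.3}], squeeze=60)

```text
time_s: 16.18
eef_pos: [468.4, 36.3, 14.3]
ee_rot: [0.002, 0.722, 0.692, 0.003]
force: [0.2, -0.0, -5.0]
grip_width: 0.493
```

```bash
python3 - <<'E'
from meas import *
st()
E
```

```text
t 16.18 p [468.4  36.3  14.3] toolz [ 0.006  0.001 -1.   ] jaw [ 0.999 -0.043  0.006] F [ 0.2 -0.  -5. ] g 0.493 j [-0.17  0.5   1.89  0.    0.75 -0.13]
```

Call:
servo_tool(motion=[{"dr":[0,0,0],"delta_pos":[0,0,-0.4],"hand":0.3},{"dr":[0,0,0],"delta_pos":[0,0,-0.6],"hand":0.3},{"dr":[0,0,0],"delta_pos":[-0.6,-0.2,0],"hand":0.3},{"dr":[0,0,0],"delta_pos":[-0.6,-0.2,0],"hand":0.3},{"dr":[0,0,0],"delta_pos":[-0.4,0,0],"hand":0.3},{"dr":[0,0,0],"delta_pos":[0,0,0],"hand":0.3}])

```text
time_s: 16.92
eef_pos: [443.2, -44.6, 65.0]
ee_rot: [0.001, 0.722, 0.692, 0.002]
force: [-0.7, -0.3, -4.7]
grip_width: 0.496
```

```bash
python3 - <<'E'
from meas import *
st();plan([444,-42,26],Rdown(-3))
im,d=capture('wrist');save('wrist8',im)
E
```

```text
t 16.93 p [443.2 -44.6  65. ] toolz [ 0.005  0.001 -1.   ] jaw [ 0.999 -0.041  0.005] F [-0.7 -0.3 -4.7] g 0.496 j [-0.37  0.36  1.93  0.    0.85 -0.33]
from [443.2 -44.6  65. ] dist 39.1 turn deg [ 0.3 -0.1  0.6] rows 1
 dr [0.027, -0.007, 0.062] dp [0.052, 0.01, 0.78]
```

View pics/wrist8.png

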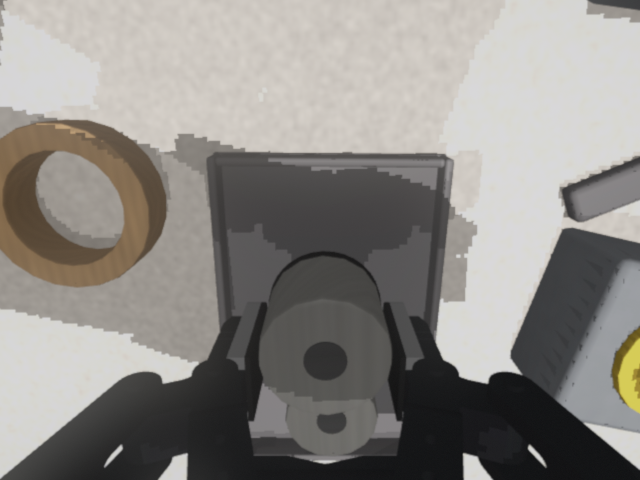

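Call:
servo_tool(motion=[{"dr":[0,0,0],"delta_pos":[0.06,0.02,0.4],"hand":0.3},{"dr":[0,0,0],"delta_pos":[0,0,0.3],"hand":0.3},{"dr":[0,0,0],"delta_pos":[0,0,0.04],"hand":0.3},{"dr":[0,0,0],"delta_pos":[0,0,0],"hand":0.3}])

```text
time_s: 17.48
eef_pos: [444.7, -38.2, 27.2]
ee_rot: [0.001, 0.72, 0.694, 0.002]
force: [0.0, -0.0, -4.3]
grip_width: 0.497
```

Call:
servo_tool(motion=[{"dr":[0,0,0],"delta_pos":[0,0,0.04],"hand":0.3}])

```text
time_s: 17.6
eef_pos: [445.0, -38.0, 25.7]
ee_rot: [0.001, 0.72, 0.694, 0.002]
force: [0.8, -0.2, -4.7]
grip_width: 0.495
```

Call:
servo_tool(motion=[{"dr":[0,0,0],"delta_pos":[0,0,0.06],"hand":0.3},{"dr":[0,0,0],"delta_pos":[0,0,0.04],"hand":0.3}])

```text
time_s: 17.85
eef_pos: [445.3, -38.1, 20.9]
ee_rot: [0.002, 0.72, 0.694, 0.003]
force: [-0.2, 0.2, -3.6]
grip_width: 0.497
```

Call:
servo_tool(motion=[{"dr":[0,0,0],"delta_pos":[0,0,0.04],"hand":0.3}])

```text
time_s: 17.98
eef_pos: [445.4, -38.1, 18.8]
ee_rot: [0.002, 0.72, 0.694, 0.003]
force: [0.2, -0.2, -5.0]
grip_width: 0.496
```

Call:
servo_tool(motion=[{"dr":[0,0,0],"delta_pos":[0,0,0.03],"hand":0.3}])

```text
time_s: 18.1
eef_pos: [445.5, -38.1, 18.1]
ee_rot: [0.002, 0.72, 0.694, 0.003]
force: [-8.5, 1.9, 28.1]
grip_width: 0.498
```

Call:
servo_tool(motion=[{"dr":[0,0,0],"delta_pos":[0,0,0],"hand":0.66},{"dr":[0,0,0],"delta_pos":[0,0,0],"hand":0.66},{"dr":[0,0,0],"delta_pos":[0,0,0],"hand":0.66},{"dr":[0,0,0],"delta_pos":[0,0,-0.5],"hand":0.66},{"dr":[0,0,0],"delta_pos":[0,0,-0.9],"hand":0.66},{"dr":[0,0,0],"delta_pos":[0.6,0,-0.8],"hand":0.4},{"dr":[0,0,0],"delta_pos":[1,0,-0.6],"hand":0.4},{"dr":[0,0,0],"delta_pos":[1,0,-0.3],"hand":0.4},{"dr":[0,0,0],"delta_pos":[1,0,0],"hand":0.4},{"dr":[0,0,0],"delta_pos":[0,0,0],"hand":0.4},{"dr":[0,0,0],"delta_pos":[0,0,0],"hand":0.4},{"dr":[0,0,0],"delta_pos":[0,0,0],"hand":0.4}])

```text
time_s: 19.6
eef_pos: [452.7, 145.3, 179.8]
ee_rot: [0.003, 0.722, 0.692, 0.005]
force: [0.4, 0.4, -0.4]
grip_width: 0.398
```

```bash
python3 - <<'E'
from meas import *
st()
for n in ['wrist','top']:
    cal=get_calibration(n);im,d=capture(n);np.savez('d_%s9.npz'%n,im=im,d=d,T=cal['T'],K=cal['camera_matrix']);save(n+'9',im)
for k in [4,9]:
    W=load('wrist',k)
    for x in (363,483):
        print(k,rect(reg(W,(x,263),(25,60),78,100)),rect(reg(W,(x,263),(25,60),81,100)))
E
```

```text
t 19.6 p [452.7 145.3 179.8] toolz [ 0.011  0.002 -1.   ] jaw [ 0.999 -0.041  0.011] F [ 0.4  0.4 -0.4] g 0.398 j [0.06 0.25 1.73 0.   1.16 0.1 ]
4 (array([363.5, 264. ]), array([12.2, 92. ]), 7.6, array([363. , 263.7,  84.8]), 3093) (array([362.8, 263.9]), array([10.8, 92. ]), 7.7, array([362.4, 263.8,  85.4]), 2757)
4 (array([483.5, 265.8]), array([11.2, 91.4]), 7.6, array([481.8, 265.3,  85.6]), 1699) (array([482.9, 265.8]), array([10.1, 91.3]), 7.6, array([481.7, 265.7,  85.7]), 1684)
9 (array([365.9, 247.2]), array([13.4, 56.9]), 7.5, array([366.3, 248.2,  84.1]), 3054) (array([365.2, 247.1]), array([12. , 56.9]), 7.5, array([365.5, 248.1,  85.1]), 2501)
9 (array([486.6, 246. ]), array([12.2, 50.1]), 7.5, array([485.9, 246.6,  84.8]), 2132) (array([486.2, 246. ]), array([10.9, 50.2]), 8.3, array([485.3, 246.6,  85.4]), 1945)
```

View pics/wrist9.png

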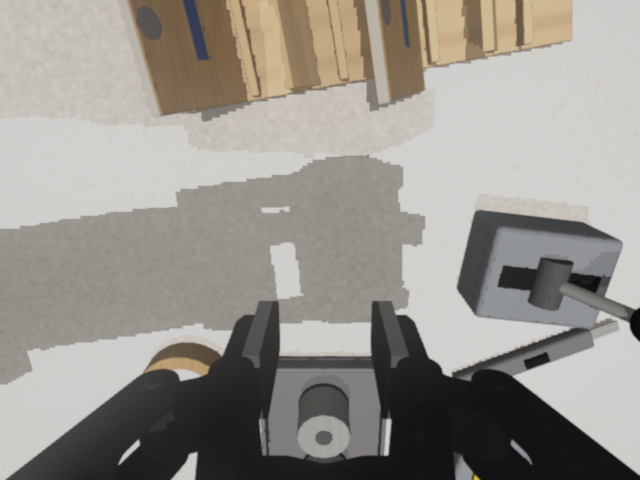

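View pics/top9.png

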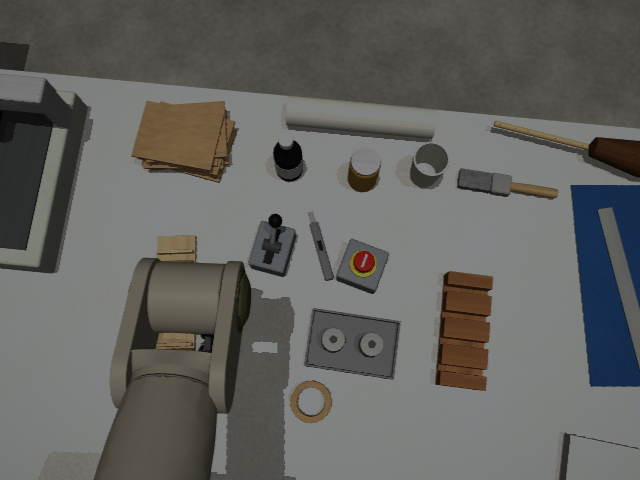

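Both weights are in the tray, the lever is off and the button is down. I'll set up for the near panel.

```bash
cat >> h.py <<'E'
def Rpanel(yaw=7.6,lean=24.):
    a=np.radians(yaw);l=np.radians(lean)
    u=np.array([-np.sin(l)*np.cos(a),-np.sin(l)*np.sin(a),np.cos(l)])
    n=np.array([np.cos(l)*np.cos(a),np.cos(l)*np.sin(a),np.sin(l)])
    return R.from_matrix(np.stack([np.cross(n,-u),n,-u],1)),u,n
E
python3 - <<'E'
from h import *
Rp,u,n=Rpanel(); print(u,n,Rp.as_matrix().round(3))
top=np.array([361.2,263.9,86.7]); tcp=top-27*u; print(tcp, tcp+70*u)
plan(tcp+70*u,Rp)
# check lean from cloud: fit plane to the p0 face
f=np.load('d_wrist4.npz');W=cloud(f['d'],dict(T=f['T'],camera_matrix=f['K']))
for x in (363,483):
    m=(abs(W[...,0]-x-10)<20)&(abs(W[...,1]-264)<38)&(W[...,2]>55)&(W[...,2]<80)
    P=W[m];c=P.mean(0);v=np.linalg.svd(P-c)[2][2];v*=np.sign(v[0]);print(len(P),c,v,np.degrees(np.arcsin(v[2])),np.degrees(np.arctan2(v[1],v[0])),'rms',np.std((P-c)@v))
E
```

```text
[-0.40316368 -0.05379352  0.91354546] [0.90552045 0.12082222 0.40673664] [[-0.132  0.906  0.403]
 [ 0.991  0.121  0.054]
 [ 0.     0.407 -0.914]]
[372.0854194  265.35242505  62.03427264] [343.8639617  261.58687863 125.98245468]
from [452.8 145.3 179.9] dist 168.2 turn deg [-23.3   2.   -9.8] rows 4
 dr [-0.582, 0.051, -0.246] dp [0.558, -0.571, 0.264]
 dr [-0.582, 0.051, -0.246] dp [0.58, -0.571, 0.211]
 dr [-0.582, 0.051, -0.246] dp [0.603, -0.564, 0.159]
 dr [-0.582, 0.051, -0.246] dp [0.626, -0.551, 0.107]
1938 [373.8482782  264.48595269  68.08389514] [0.89185953 0.1221711  0.43550063] 25.817154336471 7.800096923677972 rms 0.26467234827779273
3 [482.00184784 258.27250944  77.53529673] [ 0.85500176 -0.23448672  0.46258834] 27.554254861542454 -15.336448014592824 rms 1.25277182160376e-16
```

Call:
servo_tool(motion=[{"dr":[-0.58,0.05,-0.25],"delta_pos":[0.56,-0.57,0.1],"hand":0.4},{"dr":[-0.58,0.05,-0.25],"delta_pos":[0.58,-0.57,0.1],"hand":0.4},{"dr":[-0.58,0.05,-0.25],"delta_pos":[0.6,-0.57,0.1],"hand":0.4},{"dr":[-0.58,0.05,-0.25],"delta_pos":[0.62,-0.55,0.1],"hand":0.4},{"dr":[0,0,0],"delta_pos":[0,0,0],"hand":0.4},{"dr":[0,0,0],"delta_pos":[0,0,0],"hand":0.4}])

```text
time_s: 20.45
eef_pos: [341.6, 260.7, 141.9]
ee_rot: [0.141, 0.643, 0.735, 0.161]
force: [-0.5, 0.2, 0.3]
grip_width: 0.4
```

```bash
python3 - <<'E'
from h import *
st()
Rp,u,n=Rpanel(); top=np.array([361.2,263.9,86.7]); tcp=top-27*u
plan(tcp+40*u,Rp)
E
```

```text
t 20.45 p [341.6 260.7 141.9] toolz [ 0.415  0.056 -0.908] jaw [0.9   0.121 0.419] F [-0.5  0.2  0.3] g 0.4 j [ 0.46  0.05  2.15 -0.26  0.54  0.52]
from [341.6 260.7 141.9] dist 45.7 turn deg [ 0.7 -0.   0.1] rows 1
 dr [0.074, -0.003, 0.006] dp [0.01, -0.099, 0.909]
```

Call:
servo_tool(motion=[{"dr":[0.07,0,0],"delta_pos":[0.01,-0.1,0.7],"hand":0.4},{"dr":[0,0,0],"delta_pos":[0,0,0.1],"hand":0.4},{"dr":[0,0,0],"delta_pos":[0,0,0],"hand":0.4},{"dr":[0,0,0],"delta_pos":[0,0,0],"hand":0.4}])

```text
time_s: 20.95
eef_pos: [358.2, 261.2, 105.7]
ee_rot: [0.139, 0.646, 0.734, 0.158]
force: [-0.7, -0.7, 0.2]
grip_width: 0.4
```

```bash
python3 - <<'E'
from meas import *
st()
Rp,u,n=Rpanel(); top=np.array([361.2,263.9,86.7]); tcp=top-27*u
plan(tcp,Rp)
k='10';nn='wrist';cal=get_calibration(nn);im,d=capture(nn);np.savez('d_%s%s.npz'%(nn,k),im=im,d=d,T=cal['T'],K=cal['camera_matrix']);save('wrist10',im)
E
```

```text
t 20.95 p [358.2 261.2 105.7] toolz [ 0.408  0.053 -0.912] jaw [0.904 0.115 0.411] F [-0.7 -0.7  0.2] g 0.4 j [ 0.44  0.15  2.15 -0.3   0.44  0.56]
from [358.2 261.2 105.7] dist 46.0 turn deg [ 0.3  0.1 -0.3] rows 1
 dr [0.026, 0.009, -0.033] dp [0.046, -0.099, 0.914]
```

View pics/wrist10.png

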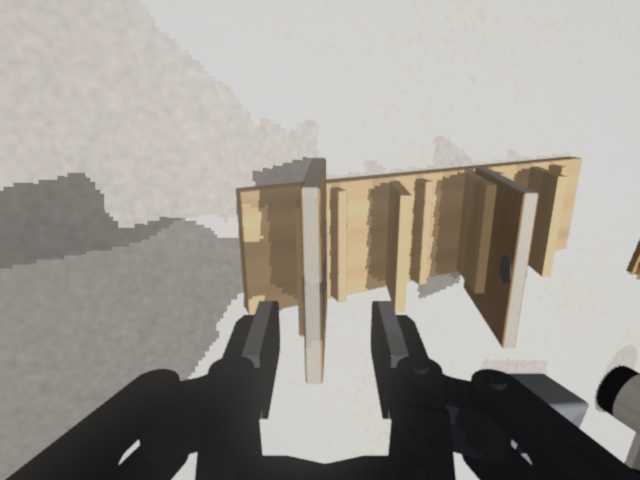

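The panel edge (u≈313) sits between the fingers (centre 325), which agrees with the planned −5 mm tool-y shift.

Call:
servo_tool(motion=[{"dr":[0,0,0],"delta_pos":[0.05,-0.1,0.2],"hand":0.4},{"dr":[0,0,0],"delta_pos":[0,0,0.4],"hand":0.4},{"dr":[0,0,0],"delta_pos":[0,0,0.2],"hand":0.4},{"dr":[0,0,0],"delta_pos":[0,0,0],"hand":0.4}])

```text
time_s: 21.5
eef_pos: [371.1, 266.0, 69.2]
ee_rot: [0.14, 0.646, 0.733, 0.161]
force: [0.2, -0.1, -0.2]
grip_width: 0.397
```

```bash
python3 - <<'E'
from meas import *
st()
Rp,u,n=Rpanel(); top=np.array([361.2,263.9,86.7]); tcp=top-27*u
plan(tcp,Rp)
E
```

```text
t 21.5 p [371.1 266.   69.2] toolz [ 0.412  0.055 -0.909] jaw [0.902 0.114 0.416] F [ 0.2 -0.1 -0.2] g 0.397 j [ 0.44  0.26  2.16 -0.39  0.33  0.65]
from [371.1 266.   69.2] dist 7.3 turn deg [ 0.6  0.  -0.3] rows 1
 dr [0.058, 0.0, -0.035] dp [-0.016, -0.043, 0.139]
```

Call:
servo_tool(motion=[{"dr":[0.06,0,-0.03],"delta_pos":[-0.02,-0.04,0.14],"hand":0.4},{"dr":[0,0,0],"delta_pos":[0,0,0],"hand":0.4},{"dr":[0,0,0],"delta_pos":[0,0,0],"hand":0},{"dr":[0,0,0],"delta_pos":[0,0,0],"hand":0},{"dr":[0,0,0],"delta_pos":[0,0,0],"hand":0},{"dr":[0,0,0],"delta_pos":[0,0,0],"hand":0}], squeeze=50)

```text
time_s: 22.25
eef_pos: [372.8, 265.4, 63.3]
ee_rot: [0.137, 0.644, 0.736, 0.157]
force: [0.4, -0.3, -1.2]
grip_width: 0.079
```

```bash
python3 - <<'E'
from meas import *
st()
E
```

```text
t 22.25 p [372.8 265.4  63.3] toolz [ 0.405  0.055 -0.913] jaw [0.905 0.12  0.408] F [ 0.4 -0.3 -1.2] g 0.079 j [ 0.43  0.28  2.15 -0.38  0.33  0.63]
```

Call:
servo_tool(motion=[{"dr":[0,0,0],"delta_pos":[0,0,-0.3],"hand":0},{"dr":[0,0,0],"delta_pos":[0,0,-0.5],"hand":0},{"dr":[0,0,0],"delta_pos":[0,0,-0.8],"hand":0},{"dr":[0,0,0],"delta_pos":[0,0,-0.8],"hand":0},{"dr":[0,0,0],"delta_pos":[0,0,0],"hand":0},{"dr":[0,0,0],"delta_pos":[0,0,0],"hand":0}])

```text
time_s: 23.0
eef_pos: [322.1, 258.4, 174.5]
ee_rot: [0.136, 0.644, 0.736, 0.156]
force: [-0.5, 0.5, -1.0]
grip_width: 0.084
```

```bash
python3 - <<'E'
from meas import *
st()
plan([400,180,205],Rdown(-1.5),n=5)
k='11';nn='wrist';cal=get_calibration(nn);im,d=capture(nn);np.savez('d_%s%s.npz'%(nn,k),im=im,d=d,T=cal['T'],K=cal['camera_matrix']);save('wrist11',im)
E
```

```text
t 23.0 p [322.1 258.4 174.5] toolz [ 0.402  0.054 -0.914] jaw [0.906 0.121 0.405] F [-0.5  0.5 -1. ] g 0.084 j [ 0.48 -0.04  2.13 -0.22  0.67  0.49]
from [322.1 258.4 174.5] dist 114.6 turn deg [23.8 -1.9  9. ] rows 5
 dr [0.477, -0.039, 0.179] dp [-0.352, 0.294, -0.003]
 dr [0.477, -0.039, 0.179] dp [-0.343, 0.304, -0.026]
 dr [0.477, -0.039, 0.179] dp [-0.333, 0.311, -0.049]
 dr [0.477, -0.039, 0.179] dp [-0.324, 0.316, -0.073]
 dr [0.477, -0.039, 0.179] dp [-0.314, 0.319, -0.097]
```

View pics/wrist11.png

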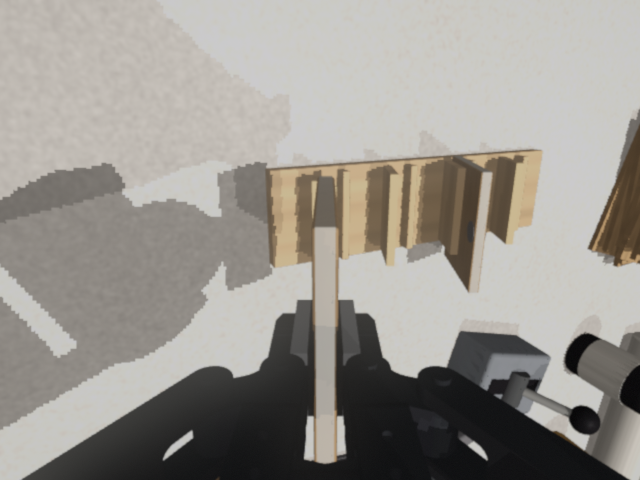

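```bash
cat > inhand.py <<'E'
from meas import *
def inhand(k,q=None):
    f=np.load('d_wrist%s.npz'%k); K=f['K'];T=f['T'];d=f['d']
    W=cloud(d,dict(T=T,camera_matrix=K))
    # tool pose from camera: cam in tool
    Ct=np.array([[0.001,-0.949,-0.315],[1,0,0.001],[-0.001,-0.315,0.949]]); pt=np.array([81.3,0,-142.4])
    Rw=T[:3,:3]@np.linalg.inv(Ct); p0=T[:3,3]-Rw@pt
    L=(W-p0)@Rw
    m=(abs(L[...,1])<10)&(abs(L[...,0])<60)&(L[...,2]>-50)&(L[...,2]<-15)
    P=L[m]
    m2=(abs(P[:,1])<8)
    P=P[m2]
    print('n',len(P),'z med',np.median(P[:,2]).round(2),'x range',np.percentile(P[:,0],[1,99]).round(1))
    top=P[abs(P[:,2]-np.median(P[:,2]))<4]
    (c,s,a)=cv2.minAreaRect(top[:,:2].astype(np.float32)); print('top rect in tool xy',np.round(c,2),np.round(s,1),round(a,2))
    # z vs x slope (roll about tool y)
    A=np.polyfit(top[:,0],top[:,2],1);B=np.polyfit(top[:,0],top[:,1],1);print('dz/dx deg',np.degrees(np.arctan(A[0])).round(2),'dy/dx deg',np.degrees(np.arctan(B[0])).round(2),'x',np.percentile(top[:,0],[0.5,99.5]).round(1), 'z at 0',A[1].round(2))
E
python3 - <<'E'
from inhand import *
inhand(11)
E
```

```text
n 9210 z med -25.74 x range [-38.7  45.3]
top rect in tool xy [2.28 0.75] [15.8 86.9] 85.21
dz/dx deg 0.04 dy/dx deg -0.1 x [-39.9  45.4] z at 0 -25.47
```

```bash
python3 - <<'E'
from inhand import *
f=np.load('d_wrist11.npz');K=f['K'];im=f['im'];d=f['d']
Ct=np.array([[0.001,-0.949,-0.315],[1,0,0.001],[-0.001,-0.315,0.949]]); pt=np.array([81.3,0,-142.4])
for (u,v) in [(327,440),(327,450),(327,456),(327,460),(327,463),(327,468),(324,225),(324,228),(324,180)]:
    r=Ct@np.array([(u-K[0,2])/K[0,0],(v-K[1,2])/K[1,1],1]); s=(-25.5-pt[2])/r[2]; print(u,v,im[v,u],d[v,u].round(1),(pt+s*r).round(1))
cv2.imwrite('pics/w11z.png',cv2.resize(cv2.cvtColor(im,cv2.COLOR_RGB2BGR)[380:480,270:390],None,fx=6,fy=6))
E
```

```text
327 440 [188 180 168] 146.5 [-30.8   0.9 -25.5]
327 450 [188 180 169] 146.3 [-35.1   0.9 -25.5]
327 456 [188 180 168] 149.6 [-37.8   0.9 -25.5]
327 460 [188 180 169] 149.5 [-39.5   0.9 -25.5]
327 463 [107 102  95] 87.6 [-40.9   0.9 -25.5]
327 468 [26 26 25] 85.8 [-43.1   0.9 -25.5]
324 225 [106  98  89] 124.4 [ 45.8  -0.1 -25.5]
324 228 [181 175 164] 121.4 [ 44.9  -0.1 -25.5]
324 180 [107 100  91] 189.8 [ 58.8  -0.1 -25.5]
```

View pics/w11z.png

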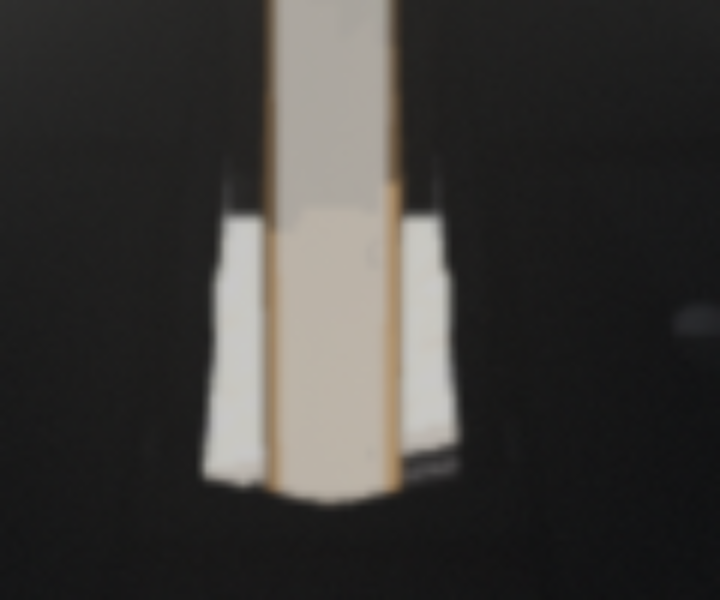

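The far end is only hidden by the gripper body. The near end gives a centring error of about +0.5 mm and a panel bottom 54.5 mm past the TCP. I'll carry it to the rack.

Call:
servo_tool(motion=[{"dr":[0.48,-0.04,0.18],"delta_pos":[-0.35,0.3,-0.1],"hand":0},{"dr":[0.48,-0.04,0.18],"delta_pos":[-0.34,0.3,-0.1],"hand":0},{"dr":[0.48,-0.04,0.18],"delta_pos":[-0.33,0.31,-0.1],"hand":0},{"dr":[0.48,-0.04,0.18],"delta_pos":[-0.32,0.32,-0.1],"hand":0},{"dr":[0.48,-0.04,0.18],"delta_pos":[-0.31,0.32,-0.1],"hand":0},{"dr":[0,0,0],"delta_pos":[-0.9,0.2,0],"hand":0},{"dr":[0,0,0],"delta_pos":[-1,0.2,0],"hand":0},{"dr":[0,0,0],"delta_pos":[-1,0.2,0],"hand":0},{"dr":[0,0,0],"delta_pos":[-1,0.2,0],"hand":0},{"dr":[0,0,0],"delta_pos":[-1,0.2,0],"hand":0},{"dr":[0,0,0],"delta_pos":[-1,0.2,0],"hand":0},{"dr":[0,0,0],"delta_pos":[-1,0.2,0],"hand":0},{"dr":[0,0,0],"delta_pos":[0,0,0],"hand":0}])

```text
time_s: 24.68
eef_pos: [457.8, -184.5, 198.2]
ee_rot: [-0.016, 0.72, 0.694, -0.016]
force: [0.2, 1.5, -1.5]
grip_width: 0.081
```

```bash
python3 - <<'E'
from meas import *
st()
plan([513.9,-283.9,180],Rdown(-1.5))
E
```

```text
t 24.68 p [ 457.8 -184.5  198.2] toolz [-0.046  0.001 -0.999] jaw [ 0.998 -0.036 -0.046] F [ 0.2  1.5 -1.5] g 0.081 j [-0.61  0.3   1.61 -0.03  1.27 -0.56]
from [ 457.8 -184.5  198.2] dist 115.6 turn deg [-2.6  0.1 -0.6] rows 3
 dr [-0.087, 0.002, -0.02] dp [-0.649, 0.403, 0.104]
 dr [-0.087, 0.002, -0.02] dp [-0.65, 0.399, 0.11]
 dr [-0.087, 0.002, -0.02] dp [-0.651, 0.395, 0.115]
```

Call:
servo_tool(motion=[{"dr":[-0.09,0,-0.02],"delta_pos":[-0.65,0.4,0.1],"hand":0},{"dr":[-0.09,0,-0.02],"delta_pos":[-0.65,0.4,0.1],"hand":0},{"dr":[-0.09,0,-0.02],"delta_pos":[-0.6,0.35,0.1],"hand":0},{"dr":[0,0,0],"delta_pos":[0,0,0],"hand":0},{"dr":[0,0,0],"delta_pos":[0,0,0],"hand":0},{"dr":[0,0,0],"delta_pos":[0,0,0],"hand":0}])

```text
time_s: 25.42
eef_pos: [512.1, -280.3, 173.7]
ee_rot: [-0.005, 0.716, 0.698, 0.0]
force: [-0.3, 0.0, -0.3]
grip_width: 0.078
```

```bash
python3 - <<'E'
from meas import *
st()
plan([513.9,-283.9,140],Rdown(-1.5))
k='12';nn='wrist';cal=get_calibration(nn);im,d=capture(nn);np.savez('d_%s%s.npz'%(nn,k),im=im,d=d,T=cal['T'],K=cal['camera_matrix']);save('wrist12',im)
W=load('wrist',12); print(rect(reg(W,(489,-282),(125,60),38,47)))
E
```

```text
t 25.43 p [ 512.1 -280.3  173.7] toolz [-0.007  0.007 -1.   ] jaw [ 1.    -0.025 -0.007] F [-0.3  0.  -0.3] g 0.078 j [-0.7   0.49  1.39  0.    1.27 -0.68]
from [ 512.1 -280.3  173.7] dist 34.0 turn deg [-0.4 -0.4  0.1] rows 1
 dr [-0.038, -0.039, 0.009] dp [-0.076, 0.042, 0.674]
(array([ 488.6, -282.9]), array([ 85.3, 213.3]), 88.6, array([ 488.2, -280.2,   41.7]), 28603)
```

View pics/wrist12.png

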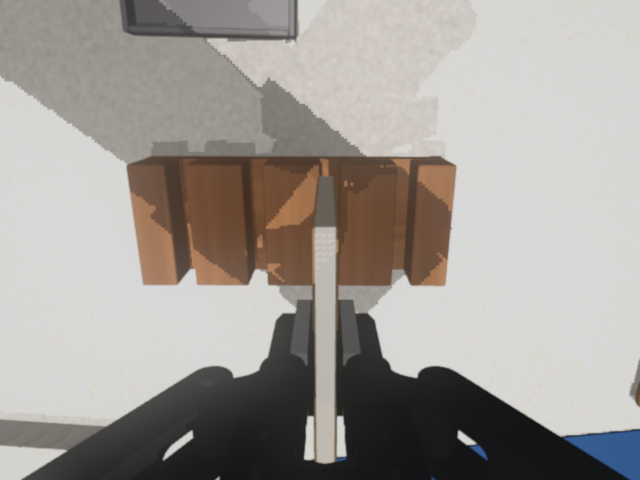

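The rack shows whole here, with the panel hanging over slot 2 at (330,170). I'll get the slot walls from this cloud.

```bash
cat > slots.py <<'E'
from meas import *
def slots(k,yaw=-1.4):
    W=load('wrist',k); a=np.radians(yaw); ex=np.array([np.cos(a),np.sin(a)]);ey=np.array([-np.sin(a),np.cos(a)])
    P=reg(W,(489,-282),(125,70),38,47); D=P[:,:2]-[488.6,-282.9]; x=D@ex; y=D@ey
    m=abs(y)<40; h,_=np.histogram(x[m],np.arange(-115,115,0.5)); occ=h>0.25*np.median(h[h>0])
    e=np.arange(-115,115,0.5); ch=np.where(np.diff(occ.astype(int))!=0)[0]; print('edges rack x',e[ch+1]); print('y ext',np.percentile(y[abs(x)<110],[0.3,99.7]).round(1))
E
python3 - <<'E'
from slots import *
slots(12)
E
```

```text
edges rack x [-106.5  -81.   -68.   -31.   -18.5   14.    14.5   16.    31.5   68.5
   81.   106.5]
y ext [-41.9  42.4]
```

Call:
servo_tool(motion=[{"dr":[-0.04,-0.04,0],"delta_pos":[-0.06,0.02,0.4],"hand":0},{"dr":[0,0,0],"delta_pos":[0,0,0.5],"hand":0},{"dr":[0,0,0],"delta_pos":[0,0,0.2],"hand":0},{"dr":[0,0,0],"delta_pos":[0,0,0],"hand":0},{"dr":[0,0,0],"delta_pos":[0,0,0],"hand":0}])

```text
time_s: 26.1
eef_pos: [513.8, -281.8, 120.3]
ee_rot: [0.003, 0.715, 0.699, 0.0]
force: [-0.1, -0.3, -0.6]
grip_width: 0.084
```

```bash
python3 - <<'E'
from meas import *
st()
plan([513.2,-283.7,100],Rdown(-1.4))
E
```

```text
t 26.1 p [ 513.8 -281.8  120.3] toolz [ 0.004 -0.003 -1.   ] jaw [ 1.    -0.022  0.004] F [-0.1 -0.3 -0.6] g 0.084 j [-0.7   0.55  1.45 -0.    1.14 -0.68]
from [ 513.8 -281.8  120.3] dist 20.4 turn deg [0.2 0.2 0.1] rows 1
 dr [0.022, 0.018, 0.012] dp [-0.037, -0.013, 0.407]
```

Call:
servo_tool(motion=[{"dr":[0.02,0.02,0],"delta_pos":[-0.04,-0.01,0.1],"hand":0},{"dr":[0,0,0],"delta_pos":[0,0,0.2],"hand":0},{"dr":[0,0,0],"delta_pos":[0,0,0],"hand":0},{"dr":[0,0,0],"delta_pos":[0,0,0],"hand":0}])

```text
time_s: 26.6
eef_pos: [513.6, -284.3, 105.4]
ee_rot: [0.001, 0.715, 0.699, 0.0]
force: [0.5, -0.0, -0.7]
grip_width: 0.084
```

```bash
python3 - <<'E'
from meas import *
st()
plan([513.2,-283.7,90],Rdown(-1.4))
im,d=capture('side');save('side13',im[300:460,230:450].repeat(3,0).repeat(3,1))
k='13';nn='wrist';cal=get_calibration(nn);im,d=capture(nn);save('wrist13',im)
E
```

```text
t 26.6 p [ 513.6 -284.3  105.4] toolz [ 0.002 -0.001 -1.   ] jaw [ 1.    -0.022  0.002] F [ 0.5 -0.  -0.7] g 0.084 j [-0.71  0.57  1.46  0.    1.11 -0.68]
from [ 513.6 -284.3  105.4] dist 15.4 turn deg [0.1 0.  0.1] rows 1
 dr [0.009, 0.003, 0.012] dp [0.011, -0.009, 0.308]
```

View pics/side13.png

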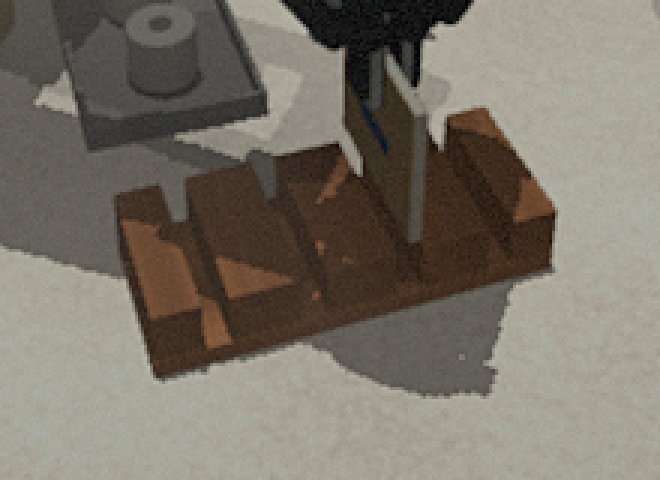

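View pics/wrist13.png

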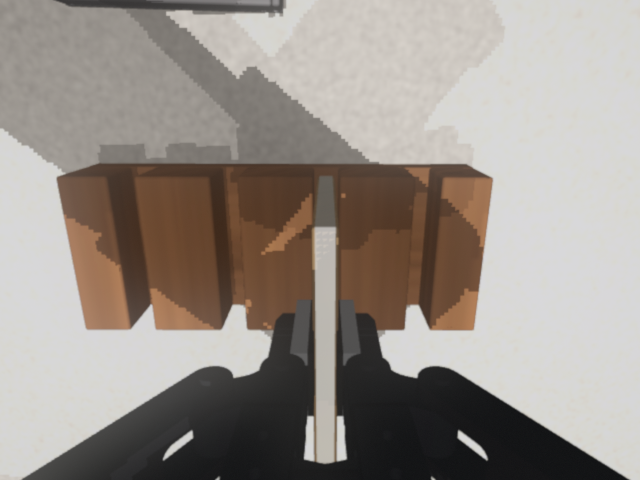

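The panel foot is lined up with slot 2, whose mouth is at (327,170) in the wrist view. I'll lower it with force checks.

Call:
servo_tool(motion=[{"dr":[0,0,0],"delta_pos":[0.01,-0.01,0.2],"hand":0},{"dr":[0,0,0],"delta_pos":[0,0,0.15],"hand":0},{"dr":[0,0,0],"delta_pos":[0,0,0.1],"hand":0}])

```text
time_s: 27.08
eef_pos: [513.1, -283.7, 81.6]
ee_rot: [0.001, 0.715, 0.699, 0.0]
force: [-0.5, 0.0, -0.5]
grip_width: 0.078
```

Call:
servo_tool(motion=[{"dr":[0,0,0],"delta_pos":[0,0,0.1],"hand":0},{"dr":[0,0,0],"delta_pos":[0,0,0.1],"hand":0}])

```text
time_s: 27.32
eef_pos: [513.1, -283.7, 70.7]
ee_rot: [0.001, 0.715, 0.699, 0.0]
force: [-0.4, 0.3, -0.2]
grip_width: 0.081
```

No contact so far. The floor should come at a TCP height of about 66.5.

Call:
servo_tool(motion=[{"dr":[0,0,0],"delta_pos":[0,0,0.03],"hand":0},{"dr":[0,0,0],"delta_pos":[0,0,0.03],"hand":0}])

```text
time_s: 27.58
eef_pos: [513.1, -283.7, 67.4]
ee_rot: [0.001, 0.715, 0.699, 0.0]
force: [1.1, -0.3, -0.3]
grip_width: 0.08
```

Call:
servo_tool(motion=[{"dr":[0,0,0],"delta_pos":[0,0,0.02],"hand":0}])

```text
time_s: 27.7
eef_pos: [513.2, -283.7, 66.6]
ee_rot: [0.001, 0.715, 0.699, 0.0]
force: [-2.2, 1.9, 5.9]
grip_width: 0.085
```

Call:
servo_tool(motion=[{"dr":[0,0,0],"delta_pos":[0,0,0.02],"hand":0}])

```text
time_s: 27.82
eef_pos: [513.4, -283.7, 66.6]
ee_rot: [0.001, 0.715, 0.699, 0.0]
force: [-3.4, 3.2, 11.8]
grip_width: 0.085
```

Floor contact came at 66.6, so I'll release and retreat.

Call:
servo_tool(motion=[{"dr":[0,0,0],"delta_pos":[0,0,0],"hand":0.35},{"dr":[0,0,0],"delta_pos":[0,0,0],"hand":0.35},{"dr":[0,0,0],"delta_pos":[0,0,0],"hand":0.35},{"dr":[0,0,0],"delta_pos":[0,0,-0.3],"hand":0.35},{"dr":[0,0,0],"delta_pos":[0,0,-0.8],"hand":0.35},{"dr":[0,0,0],"delta_pos":[0,0,-0.9],"hand":0.35},{"dr":[0,0,0],"delta_pos":[0.6,0,-0.5],"hand":0.4},{"dr":[0,0,0],"delta_pos":[0,0,0],"hand":0.4},{"dr":[0,0,0],"delta_pos":[0,0,0],"hand":0.4}])

```text
time_s: 28.95
eef_pos: [513.9, -253.8, 199.8]
ee_rot: [0.003, 0.715, 0.699, 0.001]
force: [-0.5, -0.1, 0.1]
grip_width: 0.405
```

```bash
python3 - <<'E'
from slots import *
st()
k='14';nn='wrist';cal=get_calibration(nn);im,d=capture(nn);np.savez('d_%s%s.npz'%(nn,k),im=im,d=d,T=cal['T'],K=cal['camera_matrix']);save('wrist14',im)
im,d=capture('side');save('side14',im[280:460,230:450].repeat(3,0).repeat(3,1))
W=load('wrist',14);P=reg(W,(513,-283),(30,60),84,100);print(rect(P));slots(14)
E
```

```text
t 28.95 p [ 513.9 -253.8  199.8] toolz [ 0.005 -0.004 -1.   ] jaw [ 1.    -0.023  0.006] F [-0.5 -0.1  0.1] g 0.405 j [-0.66  0.44  1.4   0.    1.29 -0.64]
(array([ 512.8, -283.9]), array([91.4,  8.4]), 88.5, array([ 512.8, -280.3,   91.8]), 1679)
edges rack x [-106.   -81.   -68.5  -31.   -18.5   18.5   31.5   68.5   81.   106.5]
y ext [-42.   42.6]
```

View pics/wrist14.png

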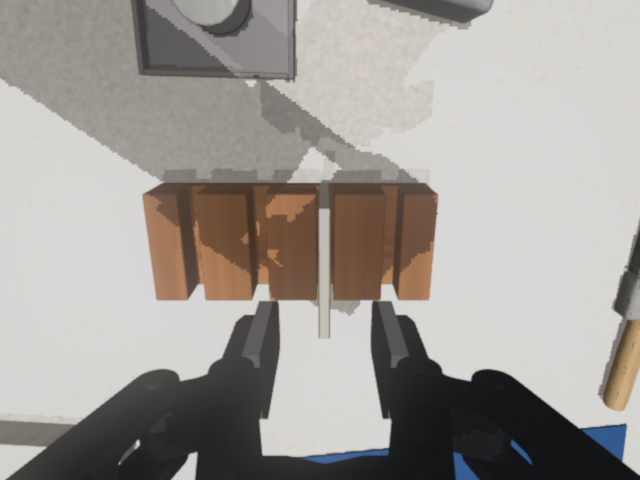

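View pics/side14.png

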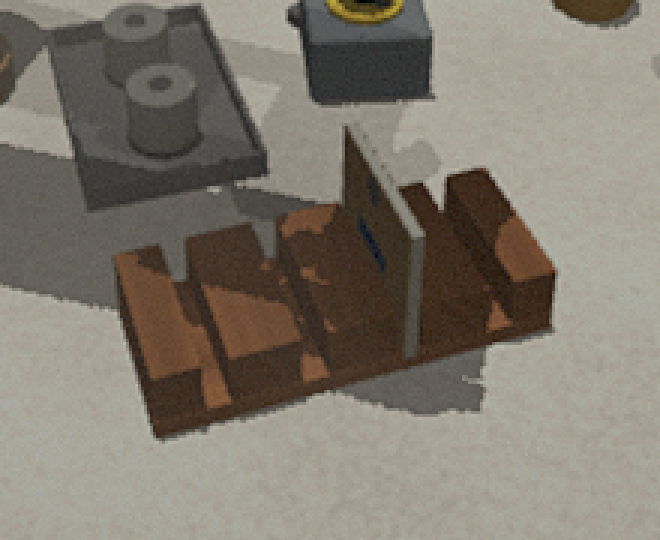

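Panel 0 is racked in slot 2 with its top at 91.8 and centred. Next is the second panel.

Call:
servo_tool(motion=[{"dr":[0,0,0],"delta_pos":[0.6,-0.1,0],"hand":0.4},{"dr":[0,0,0],"delta_pos":[1,-0.1,0],"hand":0.4},{"dr":[0,0,0],"delta_pos":[1,-0.1,0],"hand":0.4},{"dr":[0,0,0],"delta_pos":[1,-0.1,0],"hand":0.4},{"dr":[0,0,0],"delta_pos":[1,-0.1,0],"hand":0.4},{"dr":[0,0,0],"delta_pos":[1,-0.1,0],"hand":0.4},{"dr":[0,0,0],"delta_pos":[1,-0.1,0],"hand":0.4},{"dr":[0,0,0],"delta_pos":[1,-0.1,0],"hand":0.4},{"dr":[0,0,0],"delta_pos":[1,-0.1,0],"hand":0.4},{"dr":[0,0,0],"delta_pos":[0,0,0],"hand":0.4},{"dr":[0,0,0],"delta_pos":[0,0,0],"hand":0.4}])

```text
time_s: 30.42
eef_pos: [477.8, 184.9, 189.9]
ee_rot: [-0.003, 0.718, 0.696, -0.004]
force: [-1.4, 0.0, 0.3]
grip_width: 0.402
```

```bash
python3 - <<'E'
from meas import *
st()
Rp,u,n=Rpanel(); top=np.array([481.7,265.8,86.7]); tcp=top-27*u
plan(tcp+75*u,Rp)
k='15';nn='wrist';cal=get_calibration(nn);im,d=capture(nn);np.savez('d_%s%s.npz'%(nn,k),im=im,d=d,T=cal['T'],K=cal['camera_matrix']);save('wrist15',im)
W=load('wrist',15);P=reg(W,(483,263),(25,60),81,100);print(rect(P))
E
```

```text
t 30.43 p [477.8 184.9 189.9] toolz [-0.01  -0.001 -1.   ] jaw [ 0.999 -0.032 -0.01 ] F [-1.4  0.   0.3] g 0.402 j [0.14 0.33 1.59 0.   1.23 0.17]
from [477.8 184.9 189.9] dist 99.5 turn deg [-24.5   2.   -9.3] rows 3
 dr [-0.817, 0.066, -0.31] dp [0.519, -0.116, 0.397]
 dr [-0.817, 0.066, -0.31] dp [0.521, -0.144, 0.384]
 dr [-0.817, 0.066, -0.31] dp [0.525, -0.169, 0.368]
(array([483.4, 265.9]), array([10.9, 90.7]), 7.5, array([482.7, 268.6,  85.3]), 3109)
```

View pics/wrist15.png

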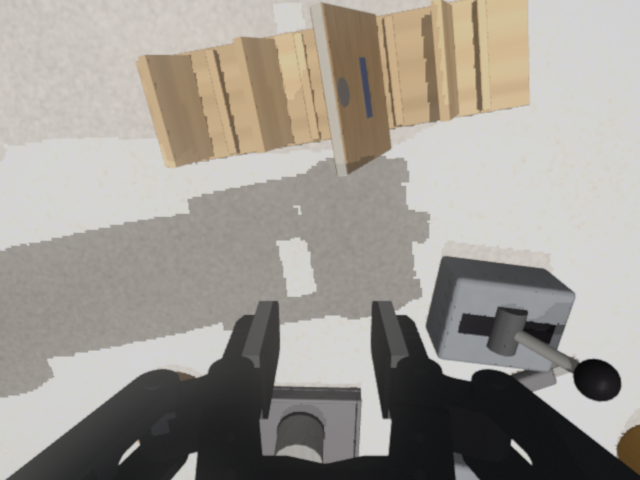

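Call:
servo_tool(motion=[{"dr":[-0.82,0.07,-0.31],"delta_pos":[0.52,-0.12,0.1],"hand":0.4},{"dr":[-0.82,0.07,-0.31],"delta_pos":[0.52,-0.14,0.1],"hand":0.4},{"dr":[-0.82,0.07,-0.31],"delta_pos":[0.52,-0.17,0.2],"hand":0.4},{"dr":[0,0,0],"delta_pos":[0,0,0],"hand":0.4},{"dr":[0,0,0],"delta_pos":[0,0,0],"hand":0.4}])

```text
time_s: 31.1
eef_pos: [461.0, 258.3, 167.0]
ee_rot: [0.142, 0.645, 0.733, 0.161]
force: [-0.4, -0.1, 0.5]
grip_width: 0.4
```

```bash
python3 - <<'E'
from meas import *
st()
Rp,u,n=Rpanel(); top=np.array([481.7,265.8,86.7]); tcp=top-27*u
plan(tcp+40*u,Rp)
E
```

```text
t 31.1 p [461.  258.3 167. ] toolz [ 0.416  0.054 -0.908] jaw [0.901 0.115 0.419] F [-0.4 -0.1  0.5] g 0.4 j [ 0.33  0.21  1.89 -0.14  0.63  0.3 ]
from [461.  258.3 167. ] dist 70.4 turn deg [ 0.8  0.1 -0.3] rows 2
 dr [0.039, 0.005, -0.014] dp [0.047, -0.14, 0.689]
 dr [0.039, 0.005, -0.014] dp [0.047, -0.135, 0.69]
```

Call:
servo_tool(motion=[{"dr":[0.04,0,-0.01],"delta_pos":[0.05,-0.14,0.6],"hand":0.4},{"dr":[0.04,0,-0.01],"delta_pos":[0.05,-0.14,0.6],"hand":0.4},{"dr":[0,0,0],"delta_pos":[0,0,0],"hand":0.4},{"dr":[0,0,0],"delta_pos":[0,0,0],"hand":0.4}])

```text
time_s: 31.6
eef_pos: [478.0, 261.4, 108.4]
ee_rot: [0.139, 0.648, 0.733, 0.156]
force: [0.1, 0.2, 0.3]
grip_width: 0.402
```

```bash
python3 - <<'E'
from meas import *
st()
Rp,u,n=Rpanel(); top=np.array([481.7,265.8,86.7]); tcp=top-27*u
plan(tcp,Rp)
k='16';nn='wrist';cal=get_calibration(nn);im,d=capture(nn);save('wrist16',im)
E
```

```text
t 31.6 p [478.  261.4 108.4] toolz [ 0.405  0.049 -0.913] jaw [0.906 0.112 0.408] F [0.1 0.2 0.3] g 0.402 j [ 0.32  0.33  1.9  -0.17  0.51  0.34]
from [478.  261.4 108.4] dist 49.0 turn deg [ 0.1  0.3 -0.5] rows 1
 dr [0.009, 0.029, -0.053] dp [0.081, -0.101, 0.971]
```

View pics/wrist16.png

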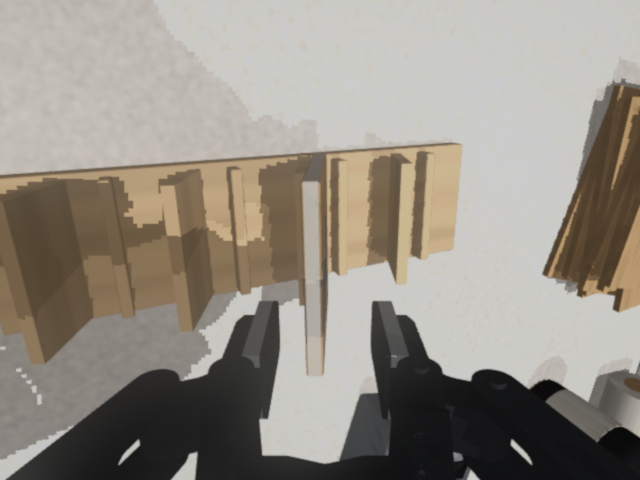

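The panel edge (u≈313) is between the jaws, as with the first one. I'll use the same approach.

Call:
servo_tool(motion=[{"dr":[0,0.03,-0.05],"delta_pos":[0.08,-0.1,0.2],"hand":0.4},{"dr":[0,0,0],"delta_pos":[0,0,0.4],"hand":0.4},{"dr":[0,0,0],"delta_pos":[0,0,0.25],"hand":0.4},{"dr":[0,0,0],"delta_pos":[0,0,0],"hand":0.4}])

```text
time_s: 32.15
eef_pos: [491.0, 267.8, 67.9]
ee_rot: [0.138, 0.644, 0.736, 0.159]
force: [-1.1, -0.4, 0.2]
grip_width: 0.395
```

```bash
python3 - <<'E'
from meas import *
st()
Rp,u,n=Rpanel(); top=np.array([481.7,265.8,86.7]); tcp=top-27*u
plan(tcp,Rp)
E
```

```text
t 32.15 p [491.  267.8  67.9] toolz [ 0.407  0.056 -0.911] jaw [0.903 0.121 0.411] F [-1.1 -0.4  0.2] g 0.395 j [ 0.33  0.43  1.89 -0.2   0.41  0.36]
from [491.  267.8  67.9] dist 6.1 turn deg [ 0.3 -0.1  0. ] rows 1
 dr [0.029, -0.008, 0.002] dp [-0.015, -0.021, 0.12]
```

Call:
servo_tool(motion=[{"dr":[0.03,0,0],"delta_pos":[-0.02,-0.02,0.12],"hand":0.4},{"dr":[0,0,0],"delta_pos":[0,0,0],"hand":0.4},{"dr":[0,0,0],"delta_pos":[0,0,0],"hand":0},{"dr":[0,0,0],"delta_pos":[0,0,0],"hand":0},{"dr":[0,0,0],"delta_pos":[0,0,0],"hand":0},{"dr":[0,0,0],"delta_pos":[0,0,0],"hand":0},{"dr":[0,0,0],"delta_pos":[0,0,-0.3],"hand":0},{"dr":[0,0,0],"delta_pos":[0,0,-0.5],"hand":0},{"dr":[0,0,0],"delta_pos":[0,0,-0.8],"hand":0},{"dr":[0,0,0],"delta_pos":[0,0,-0.8],"hand":0},{"dr":[0,0,0],"delta_pos":[0,0,0],"hand":0},{"dr":[0,0,0],"delta_pos":[0,0,0],"hand":0}], squeeze=50)

```text
time_s: 33.65
eef_pos: [441.0, 260.1, 178.6]
ee_rot: [0.136, 0.644, 0.736, 0.158]
force: [-0.2, -0.5, -1.3]
grip_width: 0.081
```

```bash
python3 - <<'E'
from inhand import *
st()
plan([500,180,205],Rdown(-1.4),n=5)
k='17';nn='wrist';cal=get_calibration(nn);im,d=capture(nn);np.savez('d_%s%s.npz'%(nn,k),im=im,d=d,T=cal['T'],K=cal['camera_matrix']);save('wrist17',im)
inhand(17)
E
```

```text
t 33.65 p [441.  260.1 178.6] toolz [ 0.404  0.057 -0.913] jaw [0.905 0.121 0.408] F [-0.2 -0.5 -1.3] g 0.081 j [ 0.35  0.16  1.91 -0.14  0.67  0.3 ]
from [441.  260.1 178.6] dist 103.0 turn deg [24.  -2.1  8.9] rows 5
 dr [0.481, -0.041, 0.179] dp [-0.349, 0.218, -0.019]
 dr [0.481, -0.041, 0.179] dp [-0.342, 0.226, -0.035]
 dr [0.481, -0.041, 0.179] dp [-0.335, 0.233, -0.052]
 dr [0.481, -0.041, 0.179] dp [-0.329, 0.239, -0.07]
 dr [0.481, -0.041, 0.179] dp [-0.322, 0.242, -0.087]
n 9201 z med -25.63 x range [-38.8  45.4]
top rect in tool xy [ 2.19 -0.73] [87.1 15.9] 4.67
dz/dx deg 0.03 dy/dx deg -0.08 x [-40.2  45.4] z at 0 -25.36
```

View pics/wrist17.png

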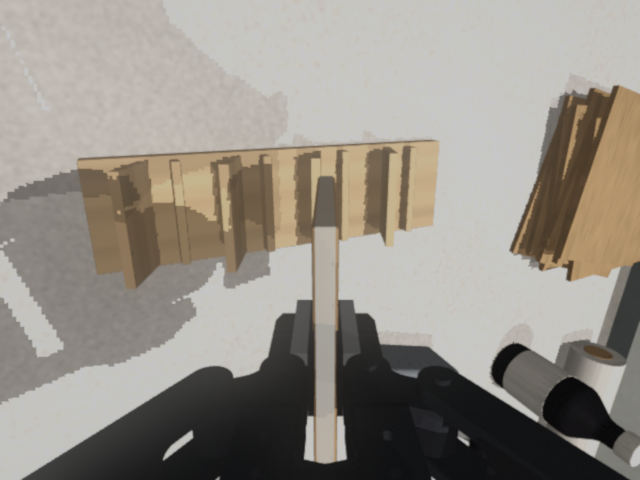

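Call:
servo_tool(motion=[{"dr":[0.48,-0.04,0.18],"delta_pos":[-0.35,0.1,-0.1],"hand":0},{"dr":[0.48,-0.04,0.18],"delta_pos":[-0.34,0.1,-0.1],"hand":0},{"dr":[0.48,-0.04,0.18],"delta_pos":[-0.33,0.1,-0.1],"hand":0},{"dr":[0.48,-0.04,0.18],"delta_pos":[-0.33,0.1,-0.1],"hand":0},{"dr":[0.48,-0.04,0.18],"delta_pos":[-0.32,0.1,-0.1],"hand":0},{"dr":[0,0,0],"delta_pos":[-0.9,0,0],"hand":0},{"dr":[0,0,0],"delta_pos":[-1,0,0],"hand":0},{"dr":[0,0,0],"delta_pos":[-1,0,0],"hand":0},{"dr":[0,0,0],"delta_pos":[-1,0,0],"hand":0},{"dr":[0,0,0],"delta_pos":[-1,-0.1,0],"hand":0},{"dr":[0,0,0],"delta_pos":[-1,-0.1,0],"hand":0},{"dr":[0,0,0],"delta_pos":[-1,-0.1,0],"hand":0},{"dr":[0,0,0],"delta_pos":[0,0,0],"hand":0}])

```text
time_s: 35.33
eef_pos: [437.3, -181.6, 194.8]
ee_rot: [-0.015, 0.718, 0.696, -0.012]
force: [0.5, 0.3, -0.9]
grip_width: 0.08
```

```bash
python3 - <<'E'
from meas import *
st()
plan([414,-281.1,180],Rdown(-1.4))
E
```

```text
t 35.33 p [ 437.3 -181.6  194.8] toolz [-0.039  0.004 -0.999] jaw [ 0.999 -0.031 -0.039] F [ 0.5  0.3 -0.9] g 0.08 j [-0.63  0.25  1.68 -0.02  1.25 -0.59]
from [ 437.3 -181.6  194.8] dist 103.3 turn deg [-2.2 -0.2 -0.4] rows 3
 dr [-0.074, -0.006, -0.013] dp [-0.668, -0.13, 0.102]
 dr [-0.074, -0.006, -0.013] dp [-0.668, -0.133, 0.101]
 dr [-0.074, -0.006, -0.013] dp [-0.668, -0.136, 0.1]
```

Call:
servo_tool(motion=[{"dr":[-0.07,0,-0.01],"delta_pos":[-0.67,-0.13,0.1],"hand":0},{"dr":[-0.07,0,-0.01],"delta_pos":[-0.67,-0.13,0.1],"hand":0},{"dr":[-0.07,0,-0.01],"delta_pos":[-0.62,-0.13,0.2],"hand":0},{"dr":[0,0,0],"delta_pos":[0,0,0.4],"hand":0},{"dr":[0,0,0],"delta_pos":[0,0,0],"hand":0},{"dr":[0,0,0],"delta_pos":[0,0,0],"hand":0}])

```text
time_s: 36.08
eef_pos: [414.2, -278.4, 149.7]
ee_rot: [-0.006, 0.715, 0.699, 0.001]
force: [-0.2, 0.3, 0.5]
grip_width: 0.083
```

```bash
python3 - <<'E'
from meas import *
st()
plan([414,-281.1,120],Rdown(-1.4))
E
```

```text
t 36.08 p [ 414.2 -278.4  149.7] toolz [-0.006  0.01  -1.   ] jaw [ 1.    -0.024 -0.007] F [-0.2  0.3  0.5] g 0.083 j [-0.83  0.34  1.68  0.    1.13 -0.81]
from [ 414.2 -278.4  149.7] dist 29.8 turn deg [-0.4 -0.6  0. ] rows 1
 dr [-0.037, -0.058, 0.004] dp [-0.06, 0.002, 0.593]
```

Call:
servo_tool(motion=[{"dr":[-0.04,-0.06,0],"delta_pos":[-0.06,0,0.4],"hand":0},{"dr":[0,0,0],"delta_pos":[0,0,0.4],"hand":0},{"dr":[0,0,0],"delta_pos":[0,0,0],"hand":0},{"dr":[0,0,0],"delta_pos":[0,0,0],"hand":0}])

```text
time_s: 36.58
eef_pos: [416.1, -280.7, 111.9]
ee_rot: [0.003, 0.714, 0.7, -0.0]
force: [-0.5, -0.0, -0.2]
grip_width: 0.08
```

```bash
python3 - <<'E'
from meas import *
st()
plan([414,-281.1,105],Rdown(-1.4))
k='18';nn='wrist';im,d=capture(nn);save('wrist18',im)
E
```

```text
t 36.58 p [ 416.1 -280.7  111.9] toolz [ 0.004 -0.004 -1.   ] jaw [ 1.    -0.021  0.004] F [-0.5 -0.  -0.2] g 0.08 j [-0.83  0.39  1.73  0.    1.02 -0.81]
from [ 416.1 -280.7  111.9] dist 7.2 turn deg [0.2 0.2 0.2] rows 1
 dr [0.023, 0.023, 0.021] dp [-0.008, -0.042, 0.138]
```

View pics/wrist18.png

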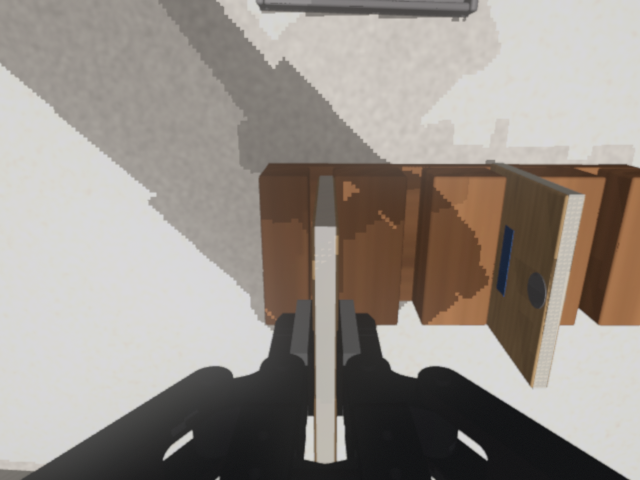

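The panel foot is about 2 mm right of slot 0's centre (u≈325), so I'll correct that and settle just above the mouth.

Call:
servo_tool(motion=[{"dr":[0.02,0.02,0.02],"delta_pos":[-0.01,-0.04,0.1],"hand":0},{"dr":[0,0,0],"delta_pos":[0,0,0],"hand":0},{"dr":[0,0,0],"delta_pos":[0,0,0],"hand":0}])

```text
time_s: 37.0
eef_pos: [414.3, -281.6, 107.8]
ee_rot: [0.001, 0.716, 0.698, -0.0]
force: [-0.2, 0.5, -0.7]
grip_width: 0.082
```

```bash
python3 - <<'E'
from meas import *
st()
plan([414,-281.1,105],Rdown(-1.4))
E
```

```text
t 37.0 p [ 414.3 -281.6  107.8] toolz [ 0.002 -0.002 -1.   ] jaw [ 1.    -0.024  0.002] F [-0.2  0.5 -0.7] g 0.082 j [-0.83  0.4   1.73  0.    1.01 -0.81]
from [ 414.3 -281.6  107.8] dist 2.8 turn deg [ 0.1  0.1 -0. ] rows 1
 dr [0.01, 0.01, -0.0] dp [0.009, -0.006, 0.055]
```

Call:
servo_tool(motion=[{"dr":[0,0,0],"delta_pos":[0.01,-0.01,0.2],"hand":0},{"dr":[0,0,0],"delta_pos":[0,0,0.15],"hand":0},{"dr":[0,0,0],"delta_pos":[0,0,0.1],"hand":0}])

```text
time_s: 37.38
eef_pos: [413.8, -281.0, 83.8]
ee_rot: [0.001, 0.716, 0.698, -0.0]
force: [-0.4, -0.2, 0.0]
grip_width: 0.079
```

Call:
servo_tool(motion=[{"dr":[0,0,0],"delta_pos":[0,0,0.1],"hand":0},{"dr":[0,0,0],"delta_pos":[0,0,0.08],"hand":0}])

```text
time_s: 37.62
eef_pos: [413.7, -281.0, 73.9]
ee_rot: [0.001, 0.716, 0.698, -0.0]
force: [0.4, -0.1, -0.7]
grip_width: 0.079
```

Call:
servo_tool(motion=[{"dr":[0,0,0],"delta_pos":[0,0,0.06],"hand":0},{"dr":[0,0,0],"delta_pos":[0,0,0.04],"hand":0}])

```text
time_s: 37.88
eef_pos: [413.8, -281.0, 68.5]
ee_rot: [0.001, 0.716, 0.698, -0.0]
force: [-0.1, 0.2, -1.2]
grip_width: 0.085
```

Call:
servo_tool(motion=[{"dr":[0,0,0],"delta_pos":[0,0,0.02],"hand":0},{"dr":[0,0,0],"delta_pos":[0,0,0.02],"hand":0}])

```text
time_s: 38.12
eef_pos: [413.9, -281.2, 66.7]
ee_rot: [0.001, 0.716, 0.698, -0.0]
force: [-0.3, 2.7, 10.2]
grip_width: 0.079
```

Floor contact came at 66.7, so I'll release, retreat and look.

Call:
servo_tool(motion=[{"dr":[0,0,0],"delta_pos":[0,0,0],"hand":0.35},{"dr":[0,0,0],"delta_pos":[0,0,0],"hand":0.35},{"dr":[0,0,0],"delta_pos":[0,0,0],"hand":0.35},{"dr":[0,0,0],"delta_pos":[0,0,-0.3],"hand":0.35},{"dr":[0,0,0],"delta_pos":[0,0,-0.8],"hand":0.35},{"dr":[0,0,0],"delta_pos":[0,0,-0.9],"hand":0.35},{"dr":[0,0,0],"delta_pos":[0.6,0,-0.7],"hand":0},{"dr":[0,0,0],"delta_pos":[0.5,0,0],"hand":0},{"dr":[0,0,0],"delta_pos":[0,0,0],"hand":0},{"dr":[0,0,0],"delta_pos":[0,0,0],"hand":0}])

```text
time_s: 39.38
eef_pos: [415.3, -225.5, 212.3]
ee_rot: [0.005, 0.716, 0.698, 0.0]
force: [0.2, -0.2, -0.2]
grip_width: 0.001
```

```bash
python3 - <<'E'
from slots import *
st()
k='19';nn='wrist';cal=get_calibration(nn);im,d=capture(nn);np.savez('d_%s%s.npz'%(nn,k),im=im,d=d,T=cal['T'],K=cal['camera_matrix']);save('wrist19',im)
im,d=capture('side');save('side19',im)
W=load('wrist',19)
for x in (413,513): print(rect(reg(W,(x,-283),(30,60),84,100)))
for c in [(445,-109),(444,-38)]: print('w',rect(reg(W,c,(36,34),36,55)))
E
```

```text
t 39.38 p [ 415.3 -225.5  212.3] toolz [ 0.007 -0.006 -1.   ] jaw [ 1.    -0.025  0.007] F [ 0.2 -0.2 -0.2] g 0.001 j [-0.75  0.21  1.68 -0.    1.24 -0.72]
(array([ 412.7, -256.7]), array([42.3,  8.2]), 88.3, array([ 412.3, -255.4,   91.7]), 738)
(array([ 512.9, -283.6]), array([91.2,  9.5]), 88.6, array([ 511.9, -280.3,   90.8]), 1839)
w (array([ 443.1, -109.2]), array([43., 43.]), 11.9, array([ 442.9, -109.1,   43.8]), 3690)
w None
```

View pics/wrist19.png

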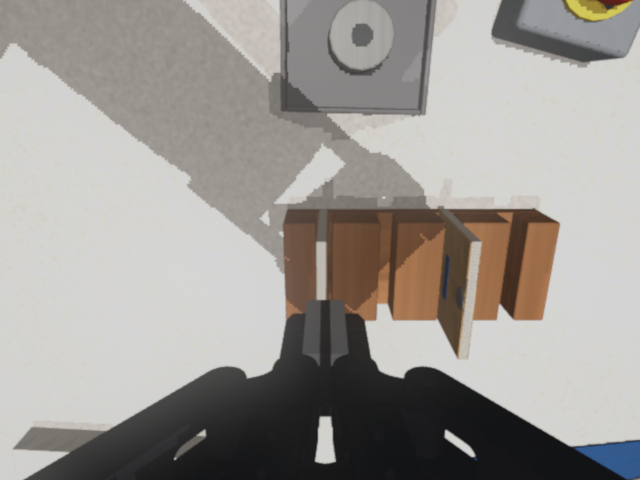

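View pics/side19.png

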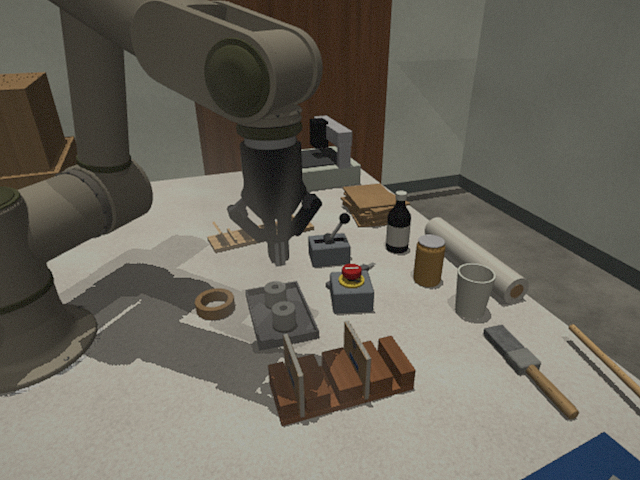

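Both panels stand in slots 0 and 2, the jig is empty and the lever is still off. Next I'll throw the isolator back on.

```bash
python3 - <<'E'
from slots import *
plan([685,83,215],Rdown(80.7),n=10)
E
```

```text
from [ 415.2 -225.6  211.8] dist 409.9 turn deg [  0.1   0.5 -82.2] rows 10
 dr [0.001, 0.005, -0.822] dp [0.631, 0.524, -0.007]
 dr [0.001, 0.005, -0.822] dp [0.549, 0.609, -0.006]
 dr [0.001, 0.005, -0.822] dp [0.457, 0.681, -0.006]
 dr [0.001, 0.005, -0.822] dp [0.355, 0.739, -0.005]
 dr [0.001, 0.005, -0.822] dp [0.246, 0.782, -0.005]
 dr [0.001, 0.005, -0.822] dp [0.131, 0.809, -0.005]
 dr [0.001, 0.005, -0.822] dp [0.014, 0.82, -0.005]
 dr [0.001, 0.005, -0.822] dp [-0.103, 0.813, -0.005]
 dr [0.001, 0.005, -0.822] dp [-0.218, 0.79, -0.006]
 dr [0.001, 0.005, -0.822] dp [-0.329, 0.751, -0.006]
```

Call:
servo_tool(motion=[{"dr":[0,0,-0.82],"delta_pos":[0.63,0.52,0],"hand":0},{"dr":[0,0,-0.82],"delta_pos":[0.55,0.61,0],"hand":0},{"dr":[0,0,-0.82],"delta_pos":[0.46,0.68,0],"hand":0},{"dr":[0,0,-0.82],"delta_pos":[0.35,0.74,0],"hand":0},{"dr":[0,0,-0.82],"delta_pos":[0.25,0.78,0],"hand":0},{"dr":[0,0,-0.82],"delta_pos":[0.13,0.81,0],"hand":0},{"dr":[0,0,-0.82],"delta_pos":[0.01,0.82,0],"hand":0},{"dr":[0,0,-0.82],"delta_pos":[-0.1,0.81,0],"hand":0},{"dr":[0,0,-0.82],"delta_pos":[-0.22,0.79,0],"hand":0},{"dr":[0,0,-0.82],"delta_pos":[-0.33,0.75,0],"hand":0},{"dr":[0,0,0],"delta_pos":[0,0,0],"hand":0},{"dr":[0,0,0],"delta_pos":[0,0,0],"hand":0}])

```text
time_s: 40.98
eef_pos: [689.4, 88.0, 203.3]
ee_rot: [-0.002, 0.065, 0.998, -0.003]
force: [-1.0, -0.1, 0.5]
grip_width: -0.002
```

```bash
python3 - <<'E'
from meas import *
st()
plan([685,83,150],Rdown(80.7))
k='20';nn='wrist';cal=get_calibration(nn);im,d=capture(nn);np.savez('d_%s%s.npz'%(nn,k),im=im,d=d,T=cal['T'],K=cal['camera_matrix']);save('wrist20',im)
W=load('wrist',20)
print('ball', rect(reg(W,(640,90),(40,40),95,140)))
E
```

```text
t 40.98 p [689.4  88.  203.3] toolz [-0.005 -0.005 -1.   ] jaw [ 0.129  0.992 -0.006] F [-1.  -0.1  0.5] g -0.002 j [-0.04  0.73  0.92 -0.01  1.5  -1.48]
from [689.4  88.  203.3] dist 53.7 turn deg [-0.3 -0.2  1.9] rows 2
 dr [-0.016, -0.012, 0.094] dp [0.035, -0.052, 0.533]
 dr [-0.016, -0.012, 0.094] dp [0.035, -0.054, 0.533]
ball (array([644.3,  90.3]), array([25.1, 25.1]), 35.9, array([643.3,  90.5, 112.3]), 1671)
```

View pics/wrist20.png

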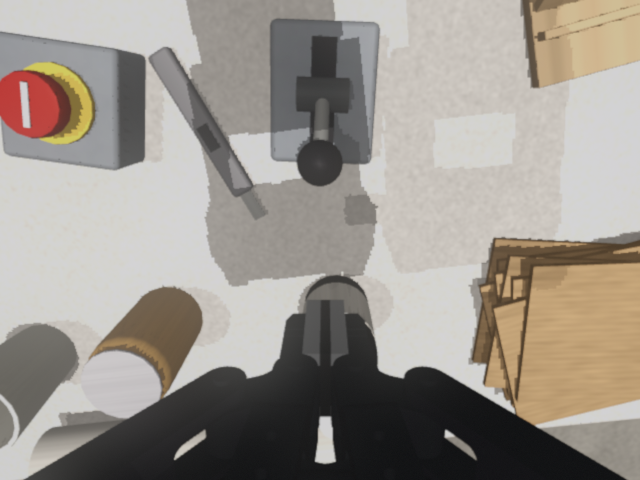

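Call:
servo_tool(motion=[{"dr":[0,0,0.1],"delta_pos":[0.05,-0.06,0.5],"hand":0},{"dr":[0,0,0.1],"delta_pos":[0.04,-0.05,0.6],"hand":0},{"dr":[0,0,0],"delta_pos":[0,0,0.6],"hand":0},{"dr":[0,0,0],"delta_pos":[0,0,0.3],"hand":0},{"dr":[0,0,0],"delta_pos":[0,0,0],"hand":0}])

```text
time_s: 41.65
eef_pos: [682.8, 77.4, 103.0]
ee_rot: [-0.001, 0.087, 0.996, -0.003]
force: [0.4, -0.2, 0.5]
grip_width: 0.001
```

```bash
python3 - <<'E'
from meas import *
st()
plan([683,83.5,92],Rdown(80.7))
E
```

```text
t 41.65 p [682.8  77.4 103. ] toolz [-0.003 -0.005 -1.   ] jaw [ 0.174  0.985 -0.006] F [ 0.4 -0.2  0.5] g 0.001 j [-0.06  0.78  1.09 -0.01  1.28 -1.45]
from [682.8  77.4 103. ] dist 12.6 turn deg [-0.3 -0.1 -0.7] rows 1
 dr [-0.033, -0.011, -0.071] dp [0.017, 0.123, 0.219]
```

Call:
servo_tool(motion=[{"dr":[-0.03,0,-0.07],"delta_pos":[0.01,0.12,0.2],"hand":0},{"dr":[0,0,0],"delta_pos":[0,0,0],"hand":0},{"dr":[0,0,0],"delta_pos":[0.3,0,0],"hand":0},{"dr":[0,0,0],"delta_pos":[0.3,0,0],"hand":0},{"dr":[0,0,0],"delta_pos":[0.3,0,0],"hand":0},{"dr":[0,0,0],"delta_pos":[0.3,0,0],"hand":0}])

```text
time_s: 42.4
eef_pos: [626.4, 93.4, 98.0]
ee_rot: [0.005, 0.081, 0.997, 0.0]
force: [0.5, -0.4, 1.2]
grip_width: 0.0
```

```bash
python3 - <<'E'
from meas import *
st()
plan([607.7,95.6,92],Rdown(80.7))
E
```

```text
t 42.4 p [626.4  93.4  98. ] toolz [ 0.011 -0.001 -1.   ] jaw [0.161 0.987 0.001] F [ 0.5 -0.4  1.2] g 0.0 j [-0.04  0.66  1.32 -0.    1.15 -1.45]
from [626.4  93.4  98. ] dist 19.8 turn deg [0.1 0.6 0. ] rows 1
 dr [0.007, 0.061, 0.002] dp [0.378, -0.016, 0.116]
```

Call:
servo_tool(motion=[{"dr":[0,0.06,0],"delta_pos":[0.25,0,0.06],"hand":0},{"dr":[0,0,0],"delta_pos":[0.2,0,0],"hand":0},{"dr":[0,0,0],"delta_pos":[0.1,0,0],"hand":0},{"dr":[0,0,0],"delta_pos":[0,0,0],"hand":0},{"dr":[0,0,0],"delta_pos":[-0.5,0,0],"hand":0},{"dr":[0,0,0],"delta_pos":[-0.5,0,-0.8],"hand":0},{"dr":[0,0,0],"delta_pos":[0,0,-1],"hand":0},{"dr":[0,0,0],"delta_pos":[0,0,-0.6],"hand":0},{"dr":[0,0,0],"delta_pos":[0,0,0],"hand":0},{"dr":[0,0,0],"delta_pos":[0,0,0],"hand":0}])

```text
time_s: 43.65
eef_pos: [649.8, 89.2, 217.2]
ee_rot: [-0.0, 0.081, 0.997, 0.001]
force: [-0.1, 0.2, 0.6]
grip_width: -0.003
```

```bash
python3 - <<'E'
from meas import *
st()
k='21';nn='wrist';cal=get_calibration(nn);im,d=capture(nn);np.savez('d_%s%s.npz'%(nn,k),im=im,d=d,T=cal['T'],K=cal['camera_matrix']);save('wrist21',im)
W=load('wrist',21)
print('ball', rect(reg(W,(600,95),(80,40),95,140)))
print('head', rect(reg(W,(590,-78),(30,30),70,96)))
plan([560,-75,190],Rdown(100))
E
```

```text
t 43.65 p [649.8  89.2 217.2] toolz [-0.001  0.001 -1.   ] jaw [0.162 0.987 0.001] F [-0.1  0.2  0.6] g -0.003 j [-0.04  0.62  1.07  0.    1.45 -1.45]
ball (array([572.2, 102.1]), array([25.5, 25.4]), 7.6, array([571.9, 102.1, 112.3]), 1708)
head (array([591. , -78.5]), array([39.2, 38.6]), 72.8, array([590.8, -76.4,  79.2]), 3129)
from [649.8  89.2 217.3] dist 189.1 turn deg [  0.1  -0.  -19.3] rows 4
 dr [0.002, -0.001, -0.482] dp [0.31, -0.883, 0.136]
 dr [0.002, -0.001, -0.482] dp [0.383, -0.854, 0.136]
 dr [0.002, -0.001, -0.482] dp [0.454, -0.818, 0.136]
 dr [0.002, -0.001, -0.482] dp [0.521, -0.777, 0.136]
```

View pics/wrist21.png

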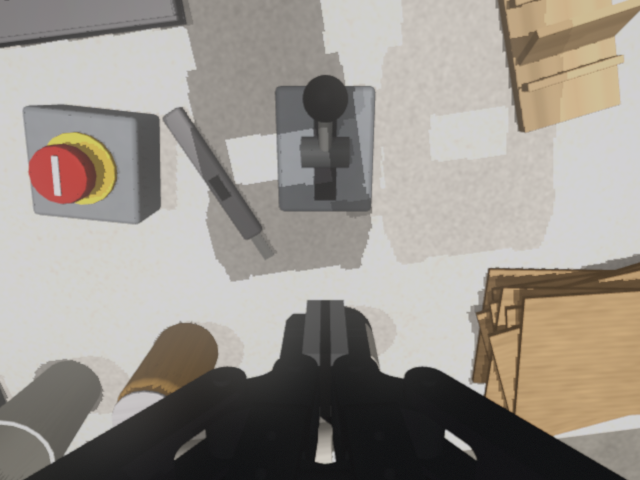

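The isolator is on again (ball at (325,98) in the picture, x=572). Next I'll straddle the mushroom head, at (591,-79).

```bash
python3 - <<'E'
from meas import *
plan([590.8,-79.3,150],Rdown(80.7),n=5)
E
```

```text
from [649.8  89.2 217.3] dist 190.8 turn deg [ 0.1 -0.1  0. ] rows 5
 dr [0.001, -0.001, 0.0] dp [0.124, -0.703, 0.269]
 dr [0.001, -0.001, 0.0] dp [0.124, -0.703, 0.269]
 dr [0.001, -0.001, 0.0] dp [0.124, -0.703, 0.269]
 dr [0.001, -0.001, 0.0] dp [0.124, -0.703, 0.269]
 dr [0.001, -0.001, 0.0] dp [0.124, -0.703, 0.269]
```

Call:
servo_tool(motion=[{"dr":[0,0,0],"delta_pos":[0.12,-0.7,0.2],"hand":0.85},{"dr":[0,0,0],"delta_pos":[0.12,-0.7,0.2],"hand":0.85},{"dr":[0,0,0],"delta_pos":[0.12,-0.7,0.2],"hand":0.85},{"dr":[0,0,0],"delta_pos":[0.12,-0.7,0.2],"hand":0.85},{"dr":[0,0,0],"delta_pos":[0.12,-0.7,0.2],"hand":0.85},{"dr":[0,0,0],"delta_pos":[0,0,0],"hand":0.85},{"dr":[0,0,0],"delta_pos":[0,0,0],"hand":0.85}])

```text
time_s: 44.58
eef_pos: [587.1, -81.8, 156.7]
ee_rot: [-0.007, 0.08, 0.997, 0.002]
force: [0.4, -0.1, 0.1]
grip_width: 0.849
```

```bash
python3 - <<'E'
from meas import *
st()
plan([590.8,-79.3,110],Rdown(80.7))
k='22';nn='wrist';cal=get_calibration(nn);im,d=capture(nn);np.savez('d_%s%s.npz'%(nn,k),im=im,d=d,T=cal['T'],K=cal['camera_matrix']);save('wrist22',im)
W=load('wrist',22);print('head', rect(reg(W,(590,-78),(30,30),70,96)),rect(reg(W,(590,-78),(65,65),46,54)))
E
```

```text
t 44.58 p [587.1 -81.8 156.7] toolz [-0.014  0.005 -1.   ] jaw [0.16  0.987 0.003] F [ 0.4 -0.1  0.1] g 0.849 j [-0.34  0.53  1.37  0.    1.25 -1.75]
from [587.1 -81.8 156.7] dist 46.9 turn deg [ 0.2 -0.8  0.1] rows 1
 dr [0.016, -0.082, 0.008] dp [-0.078, 0.059, 0.933]
head (array([590.7, -79.7]), array([38.5, 38.9]), 39.8, array([589. , -79.4,  79.7]), 3912) (array([590.9, -79.6]), array([79.8, 79.6]), 74.7, array([585.3, -78.9,  49.7]), 10015)
```

Call:
servo_tool(motion=[{"dr":[0.02,-0.08,0],"delta_pos":[-0.08,0.05,0.6],"hand":0.85},{"dr":[0,0,0],"delta_pos":[0,0,0.4],"hand":0.85},{"dr":[0,0,0],"delta_pos":[0,0,0],"hand":0.85},{"dr":[0,0,0],"delta_pos":[0,0,0],"hand":0.85}])

```text
time_s: 45.12
eef_pos: [592.8, -76.5, 106.7]
ee_rot: [0.001, 0.078, 0.997, -0.001]
force: [0.2, 0.4, 0.5]
grip_width: 0.853
```

```bash
python3 - <<'E'
from meas import *
st()
plan([590.8,-79.5,61],Rdown(80.7))
k='23';nn='wrist';im,d=capture(nn);save('wrist23',im)
E
```

```text
t 45.12 p [592.8 -76.5 106.7] toolz [ 0.002 -0.001 -1.   ] jaw [ 0.156  0.988 -0.001] F [0.2 0.4 0.5] g 0.853 j [-0.32  0.59  1.43 -0.    1.13 -1.74]
from [592.8 -76.5 106.7] dist 45.8 turn deg [-0.1  0.2  0.4] rows 1
 dr [-0.006, 0.015, 0.035] dp [0.033, -0.065, 0.913]
```

View pics/wrist23.png

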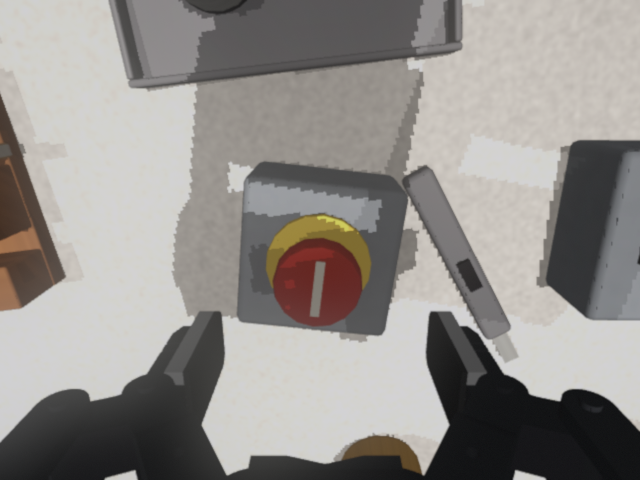

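Call:
servo_tool(motion=[{"dr":[0,0.02,0.03],"delta_pos":[0.03,-0.06,0.5],"hand":0.85},{"dr":[0,0,0],"delta_pos":[0,0,0.2],"hand":0.8},{"dr":[0,0,0],"delta_pos":[0,0,0.1],"hand":0.8},{"dr":[0,0,0],"delta_pos":[0,0,0],"hand":0.8}])

```text
time_s: 45.68
eef_pos: [592.8, -79.3, 69.2]
ee_rot: [0.002, 0.08, 0.997, -0.001]
force: [1.0, -0.4, 0.2]
grip_width: 0.798
```

```bash
python3 - <<'E'
from meas import *
st()
plan([590.8,-79.5,61],Rdown(80.7))
E
```

```text
t 45.67 p [592.8 -79.3  69.2] toolz [ 0.005 -0.003 -1.   ] jaw [ 0.16   0.987 -0.002] F [ 1.  -0.4  0.2] g 0.798 j [-0.33  0.63  1.46 -0.    1.05 -1.74]
from [592.8 -79.3  69.2] dist 8.4 turn deg [-0.1  0.3  0.1] rows 1
 dr [-0.011, 0.029, 0.009] dp [0.04, -0.01, 0.163]
```

Call:
servo_tool(motion=[{"dr":[0,0.03,0],"delta_pos":[0.04,-0.01,0.17],"hand":0.8},{"dr":[0,0,0],"delta_pos":[0,0,0],"hand":0.8},{"dr":[0,0,0],"delta_pos":[0,0,0],"hand":0.8}], squeeze=40)

```text
time_s: 46.05
eef_pos: [591.2, -79.6, 61.2]
ee_rot: [0.001, 0.08, 0.997, -0.001]
force: [-0.4, -0.4, 0.7]
grip_width: 0.8
```

```bash
python3 - <<'E'
from meas import *
st()
plan([590.8,-79.5,61],Rdown(80.7))
im,d=capture('side');save('side24',im[230:330,300:420].repeat(5,0).repeat(5,1))
E
```

```text
t 46.05 p [591.2 -79.6  61.2] toolz [ 0.001 -0.002 -1.   ] jaw [ 0.16   0.987 -0.002] F [-0.4 -0.4  0.7] g 0.8 j [-0.33  0.64  1.46 -0.    1.03 -1.74]
from [591.2 -79.6  61.2] dist 0.5 turn deg [-0.1  0.1  0.1] rows 1
 dr [-0.012, 0.007, 0.009] dp [0.009, 0.002, 0.004]
```

View pics/side24.png

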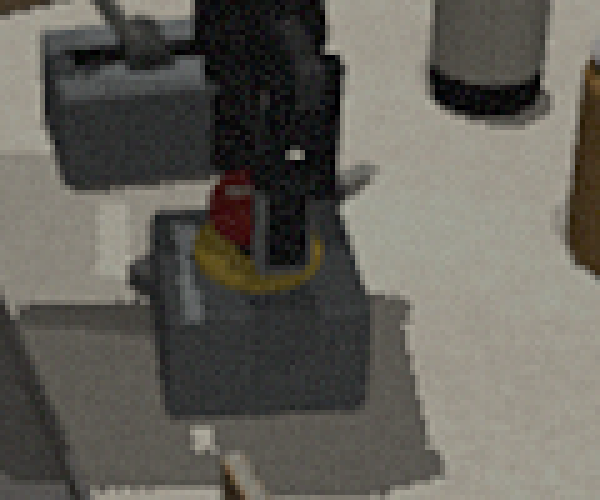

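Fingers straddle the head. I'll close on it gently.

Call:
servo_tool(motion=[{"dr":[0,0,0],"delta_pos":[0,0,0],"hand":0.3},{"dr":[0,0,0],"delta_pos":[0,0,0],"hand":0.3},{"dr":[0,0,0],"delta_pos":[0,0,0],"hand":0.3},{"dr":[0,0,0],"delta_pos":[0,0,0],"hand":0.3}], squeeze=40)

```text
time_s: 46.6
eef_pos: [591.2, -79.7, 61.6]
ee_rot: [0.001, 0.08, 0.997, -0.001]
force: [-1.1, -0.6, -0.2]
grip_width: 0.448
```

Call:
servo_tool(motion=[{"dr":[0,0,0.6],"delta_pos":[0,0,-0.01],"hand":0.3},{"dr":[0,0,0.6],"delta_pos":[0,0,-0.012],"hand":0.3},{"dr":[0,0,0.6],"delta_pos":[0,0,-0.012],"hand":0.3}])

```text
time_s: 46.98
eef_pos: [591.2, -79.6, 62.5]
ee_rot: [0.001, 0.24, 0.971, -0.001]
force: [1.3, -0.5, -1.8]
grip_width: 0.444
```

```bash
python3 - <<'E'
from meas import *
st(); print(ctrl.sense()['wrist_torque'])
E
```

```text
t 46.98 p [591.2 -79.6  62.5] toolz [ 0.001 -0.002 -1.   ] jaw [ 0.465  0.885 -0.002] F [ 1.3 -0.5 -1.8] g 0.444 j [-0.33  0.64  1.46 -0.    1.04 -1.41]
[-0.00486946 -0.16560249  0.00923709]
```

Call:
servo_tool(motion=[{"dr":[0,0,0.6],"delta_pos":[0,0,-0.02],"hand":0.3},{"dr":[0,0,0.6],"delta_pos":[0,0,-0.02],"hand":0.3},{"dr":[0,0,0.6],"delta_pos":[0,0,-0.016],"hand":0.3}])

```text
time_s: 47.35
eef_pos: [591.2, -79.5, 64.4]
ee_rot: [0.001, 0.393, 0.919, -0.001]
force: [1.6, 0.1, -2.2]
grip_width: 0.451
```

Call:
servo_tool(motion=[{"dr":[0,0,0.6],"delta_pos":[0,0,-0.016],"hand":0.3},{"dr":[0,0,0.6],"delta_pos":[0,0,-0.016],"hand":0.3}])

```text
time_s: 47.6
eef_pos: [591.3, -79.5, 65.7]
ee_rot: [0.001, 0.49, 0.872, -0.001]
force: [1.3, -0.1, 0.5]
grip_width: 0.447
```

```bash
python3 - <<'E'
from meas import *
st(); print(ctrl.sense()['wrist_torque'])
for n in ['wrist','side']:
    im,d=capture(n)
    save(n+'25',im if n=='wrist' else im[230:330,300:420].repeat(5,0).repeat(5,1))
E
```

```text
t 47.6 p [591.3 -79.5  65.7] toolz [ 0.001 -0.002 -1.   ] jaw [ 0.855  0.519 -0.   ] F [ 1.3 -0.1  0.5] g 0.447 j [-0.33  0.64  1.46 -0.    1.04 -0.87]
[ 0.03665507 -0.02540147  0.07372495]
```

View pics/wrist25.png

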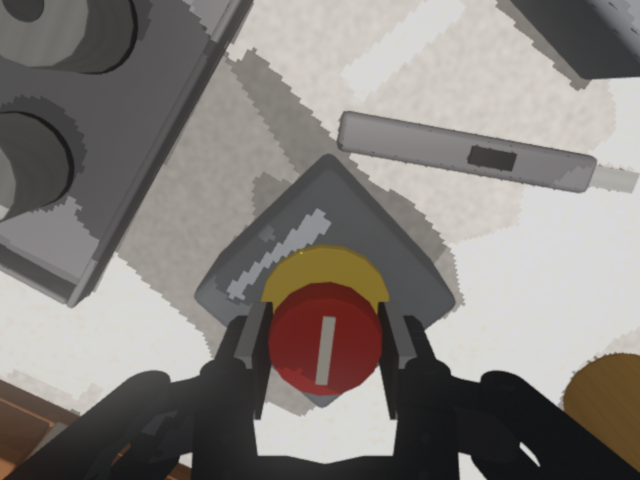

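The head's white bar turns with the hand (49° so far of about 63°). I'll go on to the end stop.

Call:
servo_tool(motion=[{"dr":[0,0,0.6],"delta_pos":[0,0,-0.014],"hand":0.3},{"dr":[0,0,0.6],"delta_pos":[0,0,-0.014],"hand":0.3}])

```text
time_s: 47.95
eef_pos: [591.4, -79.5, 67.2]
ee_rot: [0.001, 0.578, 0.816, -0.001]
force: [-0.8, -0.3, 1.1]
grip_width: 0.452
```

```bash
python3 - <<'E'
from meas import *
st(); print(ctrl.sense()['wrist_torque'])
E
```

```text
t 47.95 p [591.4 -79.5  67.2] toolz [ 0.001 -0.002 -1.   ] jaw [0.943 0.332 0.   ] F [-0.8 -0.3  1.1] g 0.452 j [-0.33  0.63  1.46 -0.    1.05 -0.67]
[-0.06649831  0.23430832 -0.00088367]
```

Call:
servo_tool(motion=[{"dr":[0,0,0.3],"delta_pos":[0,0,-0.01],"hand":0.3},{"dr":[0,0,0.3],"delta_pos":[0,0,-0.006],"hand":0.3},{"dr":[0,0,0.3],"delta_pos":[0,0,0],"hand":0.3}])

```text
time_s: 48.32
eef_pos: [591.5, -79.5, 67.8]
ee_rot: [0.001, 0.638, 0.77, -0.001]
force: [-0.1, -0.1, 1.6]
grip_width: 0.449
```

```bash
python3 - <<'E'
from meas import *
st(); print(ctrl.sense()['wrist_torque'])
im,d=capture('wrist');save('wrist26',im)
E
```

```text
t 48.33 p [591.5 -79.5  67.8] toolz [ 0.001 -0.003 -1.   ] jaw [0.983 0.186 0.   ] F [-0.1 -0.1  1.6] g 0.449 j [-0.33  0.63  1.46 -0.    1.05 -0.51]
[-0.04108622  0.02588008  0.11546094]
```

View pics/wrist26.png

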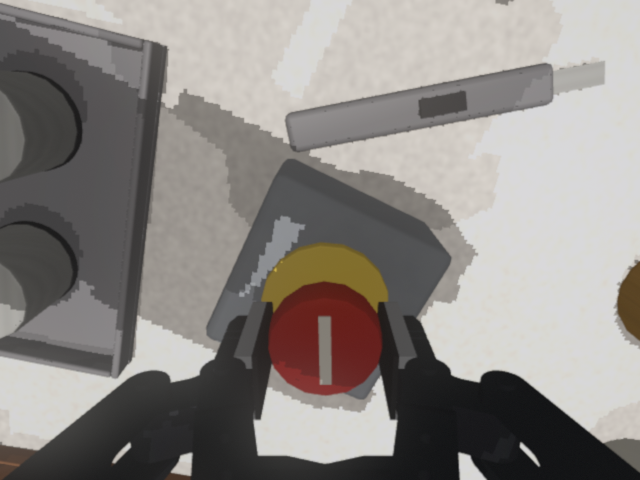

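The bar has slipped about 6° relative to the hand, which has turned 70°. That puts the head at its end stop, with about 6 mm of rise. I'll release it.

Call:
servo_tool(motion=[{"dr":[0,0,0.2],"delta_pos":[0,0,-0.004],"hand":0.3},{"dr":[0,0,0],"delta_pos":[0,0,0],"hand":0.8},{"dr":[0,0,0],"delta_pos":[0,0,0],"hand":0.8},{"dr":[0,0,0],"delta_pos":[0,0,0],"hand":0.8},{"dr":[0,0,0],"delta_pos":[0,0,-0.4],"hand":0.8},{"dr":[0,0,0],"delta_pos":[0,0,-0.9],"hand":0.8},{"dr":[0,0,0],"delta_pos":[0,0,-1],"hand":0.8},{"dr":[0,0,0],"delta_pos":[0,-0.6,-0.5],"hand":0.8},{"dr":[0,0,0],"delta_pos":[0,-0.6,0],"hand":0.8},{"dr":[0,0,0],"delta_pos":[0,0,0],"hand":0.8},{"dr":[0,0,0],"delta_pos":[0,0,0],"hand":0.8}])

```text
time_s: 49.75
eef_pos: [530.8, -88.5, 212.5]
ee_rot: [0.001, 0.65, 0.76, -0.001]
force: [-0.3, 0.1, -0.4]
grip_width: 0.8
```

```bash
python3 - <<'E'
from meas import *
st()
for n in ['wrist','side','top']:
    cal=get_calibration(n);im,d=capture(n);np.savez('d_%s27.npz'%n,im=im,d=d,T=cal['T'],K=cal['camera_matrix']);save(n+'27',im)
    W=load(n,27)
    print(n,'head', rect(reg(W,(590,-80),(30,30),72,100)))
    print(' ball', rect(reg(W,(607,97),(75,30),95,140)))
E
```

```text
t 49.75 p [530.8 -88.5 212.5] toolz [ 0.001 -0.003 -1.   ] jaw [0.988 0.154 0.001] F [-0.3  0.1 -0.4] g 0.8 j [-0.38  0.36  1.49 -0.    1.29 -0.54]
wrist head (array([590.6, -79.1]), array([38.6, 38.7]), 84.5, array([589.5, -77.8,  85.6]), 2835)
 ball None
side head (array([590. , -84.2]), array([38.5, 37.7]), 19.1, array([587.4, -88.6,  83.3]), 266)
 ball (array([568.8,  94.8]), array([17.5, 22.7]), 70.8, array([568.6,  92.7, 107.4]), 99)
top head None
 ball (array([570.8, 103.3]), array([23.6, 23.7]), 6.0, array([569.9, 102.9, 114.6]), 159)
```

View pics/wrist27.png

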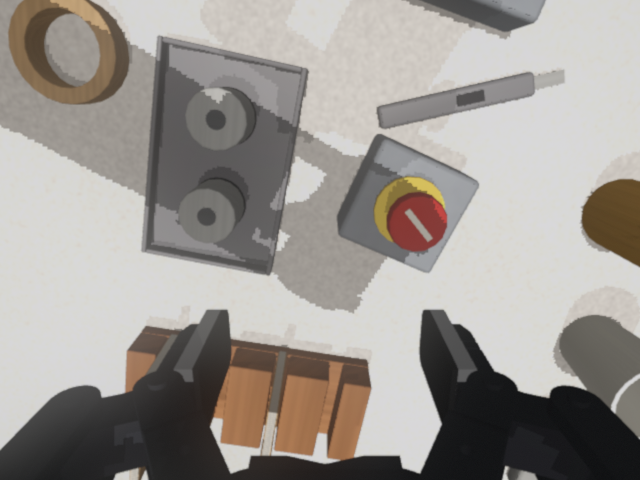

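View pics/side27.png

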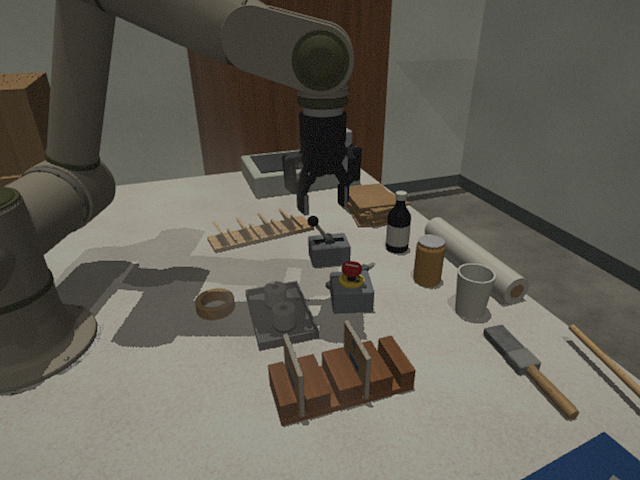

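The head is back up (85.6 mm against 79.7 when latched). I'll take one more look at the rack and the bystanders before handing in.

Call:
servo_tool(motion=[{"dr":[0,0,0],"delta_pos":[-0.8,-0.8,-0.3],"hand":0.8},{"dr":[0,0,0],"delta_pos":[-0.8,-0.8,-0.3],"hand":0.8},{"dr":[0,0,0],"delta_pos":[-0.6,-0.2,0],"hand":0.8},{"dr":[0,0,0],"delta_pos":[0,0,0],"hand":0.8},{"dr":[0,0,0],"delta_pos":[0,0,0],"hand":0.8},{"dr":[0,0,0],"delta_pos":[0,0,0],"hand":0.8}])

```text
time_s: 50.65
eef_pos: [459.1, -212.4, 241.1]
ee_rot: [-0.0, 0.649, 0.761, -0.001]
force: [0.5, -0.4, 0.0]
grip_width: 0.804
```

```bash
python3 - <<'E'
from meas import *
st()
for n in ['wrist','top']:
    cal=get_calibration(n);im,d=capture(n);np.savez('d_%s28.npz'%n,im=im,d=d,T=cal['T'],K=cal['camera_matrix']);save(n+'28',im)
W=load('wrist',28)
for x in (413,513): print('panel',rect(reg(W,(x,-283),(30,60),84,100)))
print('rack',rect(reg(W,(488,-281),(130,70),37,46)))
for c in [(445,-109),(444,-38)]: print('w',rect(reg(W,c,(36,34),36,55)))
a=load('top',0);b=load('top',28)
for nm,c,r,z in [('knife',(616,3),(75,40),(8,25)),('can',(776,-63),(45,45),(95,115)),('bottle',(782,86),(45,45),(120,165)),('head',(590,-78),(35,35),(70,100)),('ball',(607,98),(75,30),(95,130))]: print(nm,rect(reg(a,c,r,*z)),rect(reg(b,c,r,*z)))
E
```

```text
t 50.65 p [ 459.1 -212.4  241.1] toolz [-0.002 -0.001 -1.   ] jaw [ 0.987  0.159 -0.002] F [ 0.5 -0.4  0. ] g 0.804 j [-0.66  0.26  1.54 -0.    1.34 -0.82]
panel (array([ 413.2, -281.4]), array([91.6,  8.9]), 88.2, array([ 413.7, -278.3,   91.5]), 1290)
panel (array([ 513.1, -283.8]), array([91.5,  9.1]), 88.7, array([ 512.3, -280.9,   91.1]), 1344)
rack (array([ 488.5, -282.6]), array([ 90.1, 213. ]), 88.5, array([ 482.3, -278.2,   41.7]), 15090)
w (array([ 443.1, -109. ]), array([42.3, 42.6]), 8.7, array([ 443.1, -108.9,   43.9]), 2905)
w None
knife (array([619.7,   4.3]), array([148.3,  62.8]), 7.8, array([618.8,   4.1,  14. ]), 584) (array([628.1,  -7. ]), array([147.1,  48.4]), 19.6, array([618.7,   4.1,  13.9]), 574)
can (array([777.6, -63.5]), array([54.4, 54.7]), 42.2, array([776.3, -63.2, 101.7]), 655) (array([776.5, -63.3]), array([56.4, 53.2]), 5.8, array([776.4, -63.2, 101.9]), 650)
bottle (array([781.3,  85.5]), array([26.5, 24.9]), 21.3, array([779.8,  84.8, 145.8]), 231) (array([782.8,  85.4]), array([26.3, 24.2]), 4.3, array([779.8,  84.9, 145.5]), 231)
head (array([590.2, -77.5]), array([39.1, 37.6]), 85.5, array([589.2, -77.3,  88. ]), 370) (array([590.4, -77.4]), array([38.7, 38.9]), 67.8, array([589.4, -77.3,  88. ]), 375)
ball (array([570.2, 103.3]), array([23.7, 23.9]), 3.6, array([569.8, 102.9, 114.6]), 160) (array([570.4, 103. ]), array([23.1, 23.4]), 6.7, array([569.8, 102.9, 114.6]), 160)
```

View pics/wrist28.png

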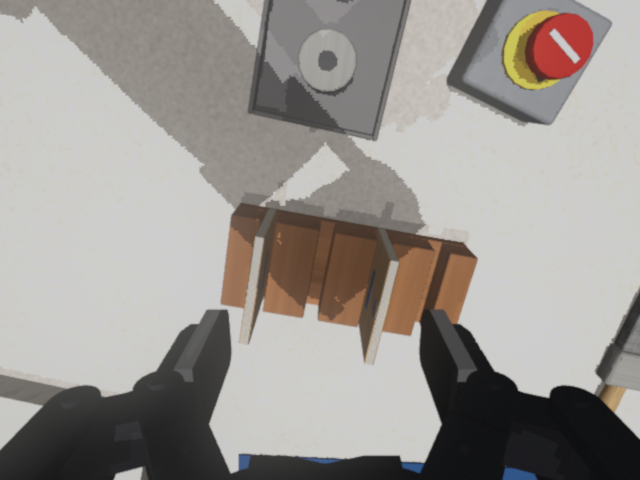

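View pics/top28.png

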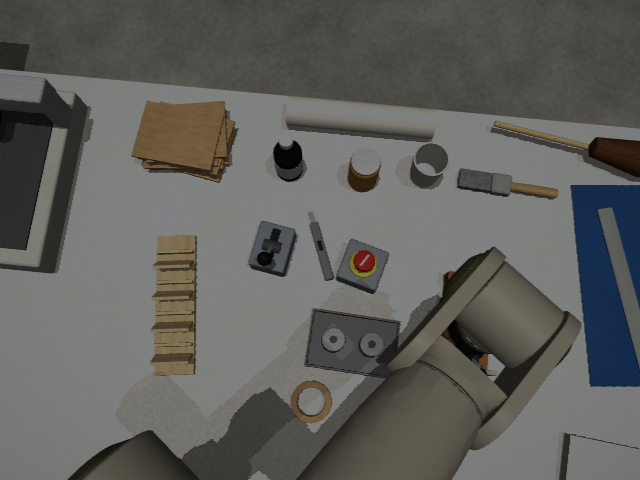

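Everything agrees: the button is up (88.0, the same as the start reading), the lever is on, the jig is empty, both weights are in the tray and the bystanders haven't moved. I'll hand in.

```bash
python3 -c "
from rig import ticket,ctrl
print(ticket.finish_job()); print(ctrl.sense()['time_s'])"
```

```text
the job is handed in; nothing more can be done
None
the job is handed in; nothing more can be done
```

The job is done in the order asked and handed in at about 51 s of the 210 s allowed; the hand-in gave no verdict.

I pressed the mushroom stop until it latched (top at about 80 mm) and threw the isolator to off. I stood both weights in the tray, then racked the two panels that were present, from notches −90 and +30 mm, in slots 0 and 2. After that I threw the isolator back on and turned the head clockwise about 64° to its end stop.

**Last checks:**
- **Panels:** both stand in their slots within about 1 mm of centre, with tops at about 91–92 mm. Both touched the slot floor on the way in. The jig is empty.
- **Button and lever:** the button top reads the same as at the start, so it is up, and the lever ball is back at its on position.
- **Weights:** both show standing in the tray in the last pictures. Only weight0 had a clean final depth reading (top at 44 mm); weight1 I judged from the pictures alone.
- **Bystanders:** the knife, bottle and can are unmoved to within about 1 mm. I compared mean positions, because the knife's fitted outline came out distorted by stray points in both the first and last views.

**Disagreements:** the side and top cameras differed by about 5 mm in y, so I worked from the wrist camera, which agreed with the contacts I made. Setting weight0 down gave a brief wrist force peak of about 58 N, against the 120 N limit.

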